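# Rack the spare tool plates on edge and wedge them tight

## Robot

A 6-joint arm with a two-finger parallel gripper is mounted at the origin on a cart in front of the work surface, level with it; the furniture and walls round the work are solid. World frame = base frame: x ahead of the robot, y to its left, z up, the work surface at z = 0. Lengths are in mm, angles in rad, forces in N, time in s.
With the tool pointing down it reaches from about 275 to 825 mm from the base axis. Payload 4.9 kg.
Tool frame: the origin (TCP) lies on the centre line of the jaws, within the pads' length; the fingertips stand manip.tcp_to_tips ahead of it and the grasp point (between the pads) lies 8 mm behind it (manip.tcp_to_tips is the distance from the TCP to the fingertips, in mm); z points along the fingers, y is the line along which they close (so a half turn about z gives the same grasp; the last joint's range is limited). The gripper opens to 85 mm and grips with 20 to 120 N. Pads are 22 mm wide; open, the fingers measure 114 mm over their backs; the gripper's body (76 mm by 85 mm) begins 54 mm behind the grasp point. The pads swing forward as they close: fully open they stand 13 mm farther back than shut.
Start: joints at [-1.252, 0.326, -0.193, 1.052, 0, 1.437], TCP at [240.631, -494.586, 242.281] pointing down, gripper open.
Joint ranges: [-2.65, 2.65], [-0.97, 1.79], [-1.3, 1.35], [-1.93, 2.1], [-1.47, 1.37], [-3.14, 3.14]. Speed limits (rad/s): [2.57, 2.57, 3.14, 3.14, 3.14, 3.14].

## Interface

Orientations are given as a rotation vector (axis times angle).
In Python, from bench import manip gives the robot as it stands. The module is installed in compiled form; this text tells all that it offers.
- The arm moves only by the shell command python3 -m crank 'ROWS' [FORCE]. ROWS is JSON, a list of rows, each a list of 7 numbers: the turn, a rotation vector about the world's x, y, z in units of 6 degrees (1.0 is 6 degrees), then the shift along the world's x, y, z in units of 40 mm (1.0 is 40 mm), then the closure, from 0 (fully open) to 1 (shut). In form: [[rx, ry, rz, dx, dy, dz, fingers], ...]. A call has exactly 10 rows; each row shifts and turns the commanded pose from where the row before left it; what a row does not reach is not made up. A row lasts 1/8 s, in which the tool goes at most 62.5 mm and 10.7 degrees, less where a joint would pass 70% of its speed; a pose out of reach is approached as far as the arm can. A call is refused whole if a number of a shift passes 1 or a number of a turn 1, either way. A call with a gripper value outside its range is refused whole. The fingers move at their own pace and stop on an object; FORCE is the grip in N (left out, the last holds). Time passes only in rows, so rows that do not move let the fingers close, or fill a call up. It gives the time, the measured TCP pose, the force, the opening and the grip force at its end, in the units of the state.
- manip.sense(): the state, without advancing time (a new reading comes with each control period).
- manip.get_image(name): name is "side" or "top" or "wrist"; returns a dict with "image" (420x560x3 uint8, red, green, blue), "range_z" (420x560 float32, mm along the optical axis (not along the pixel's ray), 0 where there is no reading), "mtx" (3x3 intrinsics, pixels), "cam_to_world" (4x4, takes a point from camera to world coordinates); the wrist camera has in their place "mount" (4x4, takes a point from camera to tool coordinates, whose origin is the TCP and whose axes are the flange's). Camera axes: x right, y down, z forward; pixel columns grow to the right and rows downward; lengths in mm; the calibration is good to about 2 mm. A picture is of the moment at which its call begins: read the wrist's pose just before it.
- manip.sign_off(): hands the job in; it is judged then, once.
The state is a dict: "t": time; "joint_positions": joint angles; "qd": joint speeds; "tau": joint torques, N m; "eef_pos": TCP position; "tool_rot": TCP orientation; "ft_force": force on the tool from outside, world axes, zero at the start; "ft_torque": the same for the moment, N m; "opening": finger opening in mm; "grasp_force": force on a finger pad.
Only numpy, scipy, OpenCV 4.12 (cv2) and the standard library are available. Lean on these libraries where they do the work, as an engineer would, in place of code of your own. Each camera call takes 0.05 s, during which the arm holds its last target. There are 200 camera calls.

## Task

Pack the spare steel tool plates for transport: pull the clamp bar of the carrying rack fully open by its upright lug, take every plate out of the leaning stand and stand it upright, long way up, one to a slot, right down on the floor of the rack. Then drive the wooden wedge, nose first and lying as it lies on the bench, into the channel at the end of the rack until the clamp bar holds all the plates tight, and leave everything else on the bench where it is.

Things in the scene. Friction and masses are not known exactly. Their poses are not given: they have to be found in the camera images.
- rack: fixed aluminium rack left of the press; base 180 mm along y, x -52 to +48 mm, 10 mm thick; origin under its middle; x points into the bench, y left, z up. Four slots in a row along y, 16 mm wide when open, dividers up to 46 mm above the bench: fixed stops on the -y side, fingers of the clamp bar on the +y side. A plate stands with its width along x, thickness along y. Wedge channel at the +y end
- slot_1 (a point): middle of the floor of slot 1, counted from the -y end, 10 mm above the bench, at rack y = -74 mm, pitch 33 mm (centre of the slot when the bar is open)
- slot_2 (a point): middle of the floor of slot 2, counted from the -y end, 10 mm above the bench, at rack y = -41 mm, pitch 33 mm (centre of the slot when the bar is open)
- slot_3 (a point): middle of the floor of slot 3, counted from the -y end, 10 mm above the bench, at rack y = -8 mm, pitch 33 mm (centre of the slot when the bar is open)
- slot_4 (a point): middle of the floor of slot 4, counted from the -y end, 10 mm above the bench, at rack y = 25 mm, pitch 33 mm (centre of the slot when the bar is open)
- clamp_bar (a joint): dark steel clamp bar sliding along the rack's y: 0 = fully open (hard stop), grows towards -y up to 0.011 m; each slot is 16 mm minus this value wide. It starts nearly closed, too narrow for a plate, and stays where it is left (2 N of friction). It bears on the plates at 0.008
- lug (a point): top end of the upright lug of the clamp bar (moves with it), at the rack's front (x = -38 mm), 72 mm above the bench; the lug is 10 mm thick along rack y, 12 mm along x, its upper 25 mm stand free. Pulling it towards rack +y opens the bar
- wedge_mouth (a point): mouth of the wedge channel: point on the inner face of the fixed cheek (which runs along rack x from here, 56 mm long, top 45 mm above the bench) at the rack's floor, 10 mm above the bench. The channel lies on the -y side of this face; with the bar open it is 15 mm wide at the mouth and narrows by 0.28 mm per mm for 24 mm, all on the bar's side. A small plate flares outwards in front of the mouth
- wedge: waxed wooden wedge right of the rack, 90 mm long, 22 high, 0.08 kg. Origin under its middle, x to the thin nose (x = 45 mm), z up. The +y face (y = 12.7 mm) is straight, for the cheek; the -y face tapers: 8 mm thick at the nose, 25.4 at x = -17 mm, then a parallel head to the butt at x = -45. It meets the open bar with the nose 25 mm past the mouth, locks at 50 to 54 mm with 10 to 20 N
- stand: grey plastic leaning stand fixed right of the press, base 118 x 124 mm, origin under its middle; x points away from the robot, y left. Two rows 46 mm apart along x, of two places (y = -29, +29 mm); a plate leans by 15 degrees, top towards -x, on a board that ends 52 mm up the plate, lower edge on a ledge behind a 6 mm lip; its upper 48 mm are free on both faces
- plate_1: loose steel plate, 45 mm wide, 100 mm long, 8 mm thick, 0.2 kg, all plates alike. Origin at the centre of the plate; its own x is the thickness, y the width, z the length (up). At the start it leans in the stand by 15 degrees, top towards the robot, in the near row at the right place; may be absent
- plate_2: loose steel plate, 45 mm wide, 100 mm long, 8 mm thick, 0.2 kg, all plates alike. Origin at the centre of the plate; its own x is the thickness, y the width, z the length (up). At the start it leans in the stand by 15 degrees, top towards the robot, in the near row at the left place; may be absent
- plate_3: loose steel plate, 45 mm wide, 100 mm long, 8 mm thick, 0.2 kg, all plates alike. Origin at the centre of the plate; its own x is the thickness, y the width, z the length (up). At the start it leans in the stand by 15 degrees, top towards the robot, in the far row at the right place; may be absent
- plate_4: loose steel plate, 45 mm wide, 100 mm long, 8 mm thick, 0.2 kg, all plates alike. Origin at the centre of the plate; its own x is the thickness, y the width, z the length (up). At the start it leans in the stand by 15 degrees, top towards the robot, in the far row at the left place; may be absent
- crimp_press: crimp press fixed between rack and stand, an obstacle 0.39 m high; it covers x 0.40 to 0.60 m, y -0.21 to +0.03 m (origin not in its middle). Pass in front of it with the arm drawn in to x below 0.36 m, or high above it. Behind rack and wedge a machine front with rollers (0.1 m up) begins at x = 0.60 to 0.65 m; a wire straightener 0.06 to 0.17 m up stands in front of the stand
- side_cutters: red side cutters, 118 mm long, lying under the straightener at the right: to be left alone
- die_block: grey die block 44 x 62 x 35 mm at the right front: to be left alone

How it is judged:
By the outcome, as a careful person would: the job done as asked, in the order asked, and still so for the second after the job is handed in, with the robot touching nothing.
Of plate_1, plate_2, plate_3, plate_4 only 3 to 4 are there at a start; the rules pass over those that are not, and their reading is None.
At some moment in a run one of wedge may be knocked a few centimetres aside while the robot is not near it.
It also fails if it takes over 210 s, if anything falls off the work surface, if the arm or the gripper's body presses on something with over 40 N, if the wrist force passes 120 N, or if a joint passes its speed limit or range.

## Working session

There is one attempt and no reset: what is moved stays moved. The work goes in short steps, Python scripts to look and compute and a shell command to move; the robot and the scene stay as the last step left them, time stands still between calls to the robot, and variables do not carry over. Pictures are saved under pics/ and viewed, at most 15 in all, crops included, and the job is handed in when it is done.

```bash
mkdir -p pics; cat > h.py <<'E'
import numpy as np,cv2
from bench import manip
from scipy.spatial.transform import Rotation as R
def cap(n):
    s=manip.sense(); d=manip.get_image(n)
    if n=='wrist':
        T=np.eye(4);T[:3,:3]=R.from_rotvec(s['tool_rot']).as_matrix();T[:3,3]=s['eef_pos'];d['cam_to_world']=T@d['mount']
    return d
def cloud(d):
    z=d['range_z'].astype(float);v,u=np.mgrid[:z.shape[0],:z.shape[1]];K=d['mtx']
    P=np.stack([(u-K[0,2])/K[0,0]*z,(v-K[1,2])/K[1,1]*z,z],-1)
    W=P@d['cam_to_world'][:3,:3].T+d['cam_to_world'][:3,3];W[z==0]=np.nan
    return W
def ray(d,u,v,h):
    K=d['mtx'];r=d['cam_to_world'][:3,:3]@np.array([(u-K[0,2])/K[0,0],(v-K[1,2])/K[1,1],1]);o=d['cam_to_world'][:3,3]
    return o+r*(h-o[2])/r[2]
def save(d,n): cv2.imwrite('pics/'+n,d['image'][:,:,::-1])
E
python3 - <<'E'
from h import *
import pickle
print(manip.sense(),manip.tcp_to_tips)
for n in('top','side'):
    d=cap(n);save(d,n+'0.png');pickle.dump(d,open(n+'0.pkl','wb'));print(n,d['cam_to_world'].round(2).tolist(),d['mtx'].round(1).tolist())
E
```

```text
{'t': 0.0, 'joint_positions': array([-1.25221606e+00,  3.26912947e-01, -1.93625648e-01,  1.05198014e+00,
        2.35563105e-05,  1.43660598e+00]), 'qd': array([ 1.64701353e-03,  8.28831581e-04, -4.77239497e-06,  8.63290255e-04,
        7.12368667e-04,  1.77844162e-03]), 'tau': array([-6.62270145e-05, -4.43394184e+01,  2.62441224e+01,  1.55071338e-02,
       -2.45884276e-04, -2.16144862e-06]), 'eef_pos': array([ 240.44199462, -494.02023154,  241.50280281]), 'tool_rot': array([-3.05975864e+00, -7.04765527e-01,  2.12124751e-04]), 'ft_force': array([-0.21199815,  0.10848605, -0.62127215]), 'ft_torque': array([ 0.06567603,  0.02774396, -0.03459368]), 'grasp_force': 0.0, 'opening': 85.2877138279764} 11.0
top [[0.01, -1.0, 0.07, 453.24], [-1.0, -0.01, 0.02, -28.51], [-0.02, -0.07, -1.0, 1079.87], [0.0, 0.0, 0.0, 1.0]] [[400.8, 0.0, 279.2], [0.0, 400.8, 206.8], [0.0, 0.0, 1.0]]
side [[0.83, -0.32, 0.45, 37.39], [-0.55, -0.5, 0.67, -705.72], [0.01, -0.81, -0.59, 683.91], [0.0, 0.0, 0.0, 1.0]] [[433.2, 0.0, 271.7], [0.0, 433.2, 200.4], [0.0, 0.0, 1.0]]
```

View pics/top0.png

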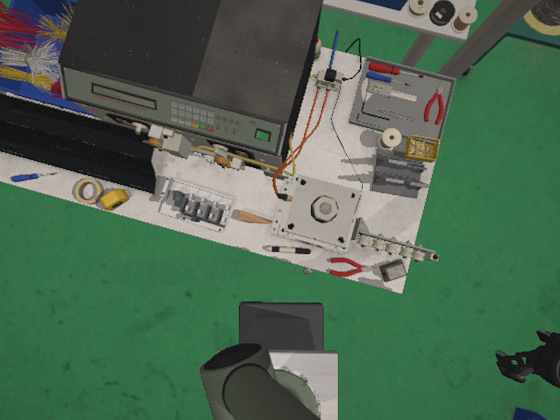

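View pics/side0.png

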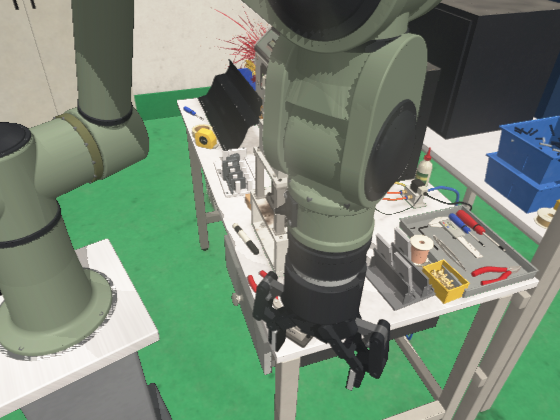

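Top view: the rack is near px (197,202), the wedge at (250,216), the press at (317,208) and the stand at (400,172). The whole bench is turned by about 15°. I'll enlarge the rack and stand and print the geometry.

```bash
python3 - <<'E'
from h import *
import pickle
d=pickle.load(open('top0.pkl','rb'));W=cloud(d);im=d['image'][:,:,::-1]
a=cv2.resize(im[165:245,150:285],None,fx=5.5,fy=5.5,interpolation=cv2.INTER_CUBIC)[:440]
b=cv2.resize(im[135:215,340:450],None,fx=5.5,fy=5.5,interpolation=cv2.INTER_CUBIC)
cv2.imwrite('pics/rk.png',a);cv2.imwrite('pics/st.png',b)
# wedge mask
hsv=cv2.cvtColor(d['image'],cv2.COLOR_RGB2HSV)
m=cv2.inRange(hsv,(8,60,80),(25,255,255));m[:, :225]=0;m[:,290:]=0;m[:200]=0;m[235:]=0
c=max(cv2.findContours(m,0,2)[0],key=cv2.contourArea)[:,0]
print('wedge',[ray(d,*p,22)[:2].round(0).tolist() for p in cv2.boxPoints(cv2.minAreaRect(c))],np.nanmedian(W[m>0],0))
print('press z',np.nanmax(W[180:240,280:355,2]))
def pts(u0,u1,v0,v1,z0,z1):
    P=W[v0:v1,u0:u1].reshape(-1,3);P=P[(P[:,2]>z0)&(P[:,2]<z1)];r=cv2.minAreaRect(P[:,:2].astype(np.float32));return r,cv2.boxPoints(r).round(0).tolist(),len(P)
print('stand',pts(365,435,140,200,6,140))
print('stand plates',pts(365,435,140,200,75,140))
print('rack',pts(155,237,170,235,5,90))
E
```

```text
wedge [[500.0, 107.0], [524.0, 99.0], [496.0, 13.0], [472.0, 21.0]] [501.62542631  70.87875485  22.34430078]
press z 377.7535787724464
stand (((644.6249389648438, -329.2808837890625), (168.06349182128906, 158.62539672851562), 81.65853118896484), [[554.0, -401.0], [711.0, -424.0], [735.0, -258.0], [578.0, -235.0]], 2186)
stand plates (((613.8946533203125, -321.1614990234375), (104.41289520263672, 61.33143997192383), 80.18680572509766), [[575.0, -367.0], [635.0, -378.0], [653.0, -275.0], [593.0, -264.0]], 260)
rack (((542.8465576171875, 223.47239685058594), (216.37013244628906, 156.97921752929688), 89.96043395996094), [[464.0, 115.0], [621.0, 115.0], [621.0, 332.0], [464.0, 332.0]], 2632)
```

View pics/rk.png

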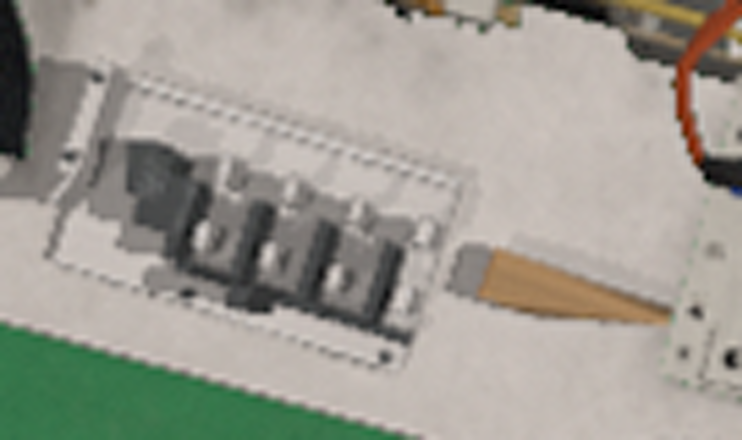

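View pics/st.png

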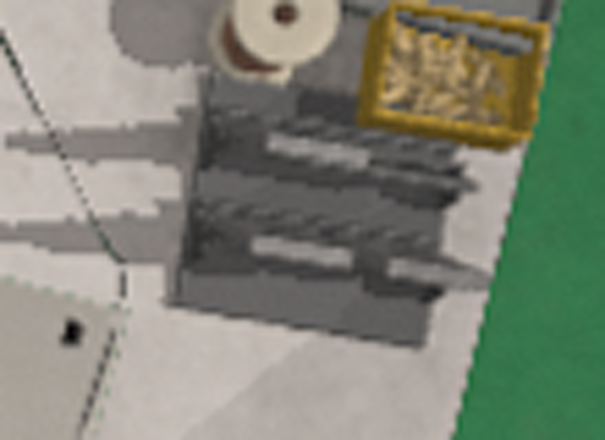

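Enlarged views: the rack's base centre is at crop px (257,218) and its lug at about (250,295). The wedge lies with its nose to the right at (672,318). The stand shows three bright plate tops: near-left (300,250), near-right (430,270) and far-left (320,148). I'll now go in front of the press to the rack.

```bash
python3 -m crank '[[0,0,1,0.15,1,0.1,0],[0,0,1,0.15,1,0.1,0],[0,0,1,0.15,1,0.1,0],[0,0,1,0.15,1,0.1,0],[0,0,1,0.15,1,0.1,0],[0,0,1,0.15,1,0.1,0],[0,0,1,0.15,1,0.1,0],[0,0,1,0.15,1,0.1,0],[0,0,1,0.15,1,0.1,0],[0,0,1,0.15,1,0.1,0]]' 40
python3 -m crank '[[0,0,1,0,1,0,0],[0,0,1,0,1,0,0],[0,0,1,0,1,0,0],[0,0,1,0,1,0,0],[0,0,1,0,1,0,0],[0,0,1,0,1,0,0],[0,0,1,0.6,0.5,0,0.5],[0,0,1,0.6,0.5,0,0.5],[0,0,1,0.6,0.3,0,0.5],[0,0,1,0.6,0,0,0.5]]'
python3 -m crank '[[0,0,1,0.5,0,0,0.5],[0,0,1,0.5,0,0,0.5],[0,0,0.7,0.5,0,0,0.5],[0,0,0,0,0,0,0.5],[0,0,0,0,0,0,0.5],[0,0,0,0,0,0,0.5],[0,0,0,0,0,0,0.5],[0,0,0,0,0,0,0.5],[0,0,0,0,0,0,0.5],[0,0,0,0,0,0,0.5]]'
python3 - <<'E'
from h import *
import pickle
s=manip.sense();print(s['eef_pos'],s['joint_positions'].round(2),s['opening'])
d=cap('wrist');save(d,'w1.png');pickle.dump(d,open('w1.pkl','wb'));print(d['mount'].round(2).tolist())
E
```

```text
t: 1.35
eef_pos: [300.4, -93.3, 282.3]
tool_rot: [-2.296, -2.145, -0.0]
ft_force: [0.6, -0.3, 0.6]
opening: 85.6
grasp_force: 0.0
t: 2.6
eef_pos: [397.0, 198.2, 281.8]
tool_rot: [-0.912, -3.006, 0.001]
ft_force: [-0.3, -0.0, 0.3]
opening: 42.8
grasp_force: 0.0
t: 3.85
eef_pos: [456.6, 197.4, 282.3]
tool_rot: [0.488, 3.103, 0.0]
ft_force: [-0.8, -0.4, -0.0]
opening: 42.4
grasp_force: 0.0
[456.62234102 197.42848838 282.30869355] [ 0.26  0.2  -0.25  1.11  0.    0.57] 42.36385753355153
[[0.0, -0.96, -0.28, 70.89], [1.0, 0.0, -0.0, 0.19], [0.0, -0.28, 0.96, -130.29], [0.0, 0.0, 0.0, 1.0]]
```

View pics/w1.png

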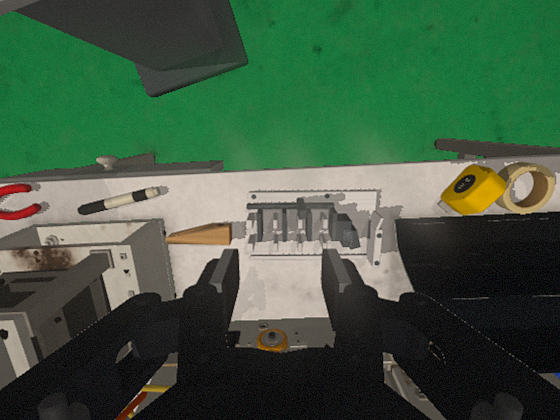

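Wrist view: rack at (248-380,190-262), with the lug (dark) near (283,205) and the channel at the right end (375,235). The wedge is at (166-232,235). I'll measure with depth and a local crop.

```bash
python3 - <<'E'
from h import *
import pickle
d=pickle.load(open('w1.pkl','rb'));W=cloud(d)
a=cv2.resize(d['image'][180:275,155:400,::-1],None,fx=3.2,fy=3.2,interpolation=cv2.INTER_CUBIC);
h=np.nan_to_num(W[180:275,155:400,2]);hh=cv2.resize(cv2.applyColorMap((np.clip(h/80,0,1)*255).astype(np.uint8),cv2.COLORMAP_JET),None,fx=3.2,fy=3.2,interpolation=cv2.INTER_NEAREST)
cv2.imwrite('pics/c1.png',np.vstack([a[:290],hh[:290]]))
P=W[180:275,240:400].reshape(-1,3)
for z0,z1 in((66,80),(40,50),(7,13)):
    Q=P[(P[:,2]>z0)&(P[:,2]<z1)];r=cv2.minAreaRect(Q[:,:2].astype(np.float32));print(z0,len(Q),np.median(Q,0).round(1),r)
P=W[200:260,160:236].reshape(-1,3);Q=P[(P[:,2]>17)&(P[:,2]<27)];r=cv2.minAreaRect(Q[:,:2].astype(np.float32));print('wedge',r,cv2.boxPoints(r).round(1).tolist())
P=W[200:225,160:240].reshape(-1,3);print('bench z',np.nanmedian(W[195:215,200:235,2]))
E
```

```text
66 84 [495.  212.5  70. ] ((495.67694091796875, 212.67979431152344), (9.726227760314941, 12.265899658203125), 72.84517669677734)
40 1748 [538.8 248.8  43.9] ((534.65380859375, 221.46893310546875), (186.10890197753906, 75.71417999267578), 64.63414001464844)
7 4960 [529.3 218.    8.5] ((540.788330078125, 236.74197387695312), (216.59872436523438, 100.40092468261719), 72.84037780761719)
wedge ((505.490234375, 55.14357376098633), (100.00062561035156, 42.08523941040039), 78.11965942382812) [[474.6000061035156, 10.5], [515.7999877929688, 1.899999976158142], [536.4000244140625, 99.69999694824219], [495.20001220703125, 108.4000015258789]]
bench z -1.386962459903657
```

View pics/c1.png

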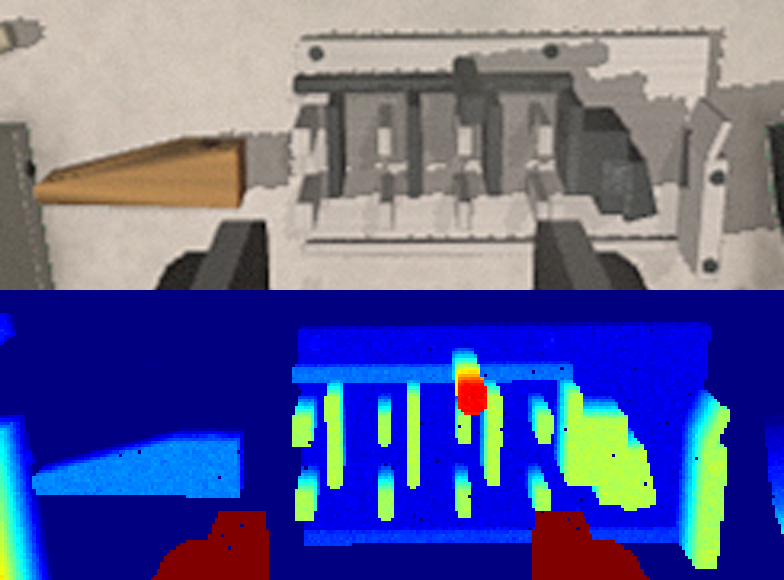

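```bash
cat >> h.py <<'E'
YAW=np.deg2rad(-17.16)
EX=np.array([np.cos(YAW),np.sin(YAW)]);EY=np.array([-np.sin(YAW),np.cos(YAW)])
E
python3 - <<'E'
from h import *
import pickle
d=pickle.load(open('w1.pkl','rb'));W=cloud(d)
lug=np.array([495.6,212.6]);O=lug+38*EX  # y unknown
def rf(sl,z0,z1):
    P=W[sl].reshape(-1,3);P=P[(P[:,2]>z0)&(P[:,2]<z1)];q=P[:,:2]-O;return np.c_[q@EX,q@EY,P[:,2]]
I=lambda u0,u1,v0,v1:np.s_[180+int(v0/3.2):180+int(v1/3.2),155+int(u0/3.2):155+int(u1/3.2)]
p=lambda n,q:print(n,len(q),np.percentile(q[:,0],[2,98]).round(1),np.percentile(q[:,1],[2,98]).round(1),np.median(q,0).round(1))
b=rf(I(285,730,25,250),6,11.5);p('base',b)
for n,u0,u1,v0,v1 in(('stop1',285,318,180,235),('stop2',370,398,180,235),('stop3',450,475,180,235),('stop4',525,552,180,235),('stop1f',285,318,105,155),('cheek',700,735,160,280),('flare',680,735,100,150),('f1',325,345,100,195),('f2',405,422,100,195),('f3',483,503,100,195)):p(n,rf(I(u0,u1,v0,v1),41,48))
p('lug',rf(I(450,490,60,130),66,80))
w=rf(I(30,245,130,205),16,27);p('wedge',w)
P=W[I(30,245,130,205)].reshape(-1,3);P=P[(P[:,2]>16)&(P[:,2]<27)];P=P[:,:2];hull=cv2.convexHull(P.astype(np.float32));print(cv2.approxPolyDP(hull,3,True)[:,0].round(1).tolist())
E
```

```text
base 5010 [-51.2  41.7] [-66.1 100.9] [-11.2  16.7   8.4]
stop1 55 [ 9.7 21.9] [-71.4 -64.4] [ 15.7 -68.2  43.3]
stop2 45 [ 9.8 22.4] [-36.5 -31.1] [ 16.  -33.8  42.7]
stop3 35 [10.  21.5] [-3.   1.1] [15.5 -1.6 43.1]
stop4 35 [10.1 19.1] [29.1 34.6] [14.3 31.8 42.9]
stop1f 52 [-23. -12.] [-71.3 -64.5] [-18.  -67.8  43.3]
cheek 267 [-5.9 45.1] [ 97.9 107.1] [ 18.3 102.2  43.4]
flare 34 [-23.7 -13. ] [100.2 106.7] [-18.6 103.4  42.8]
f1 126 [-31.7   3.9] [-57.8 -52.1] [-13.9 -54.7  44.1]
f2 111 [-31.8   4.4] [-24.3 -20.1] [-14.1 -22.6  44.1]
f3 127 [-31.6   5. ] [ 8.4 13.9] [-14.9  11.   44.3]
lug 84 [-43.7 -31.9] [-4.7  5. ] [-38.7  -0.   70. ]
wedge 882 [-4.7 18.9] [-185.9  -99.5] [   9.2 -134.    20.5]
[[499.70001220703125, 108.0], [489.0, 76.30000305175781], [485.8999938964844, 18.200000762939453], [490.5, 15.600000381469727], [520.9000244140625, 100.80000305175781]]
```

```bash
python3 -m crank '[[0,0,0.1,0.25,0.1,-0.6,0.5],[0,0,0,0.25,0.1,-0.6,0.5],[0,0,0,0.25,0.1,-0.6,0.5],[0,0,0,0.2,0.09,-0.6,0.5],[0,0,0,0,0,-0.6,0.5],[0,0,0,0,0,-0.6,0.5],[0,0,0,0,0,-0.6,0.5],[0,0,0,0,0,-0.5,0.5],[0,0,0,0,0,-0.5,0.5],[0,0,0,0,0,-0.33,0.5]]' 30
python3 -m crank '[[0,0,0,0,0,0,0.8],[0,0,0,0,0,0,1],[0,0,0,0,0,0,1],[0,0,0,0,0,0,1],[0,0,0,0,0,0,1],[0,0,0,0,0,0,1],[0,0,0,0,0,0,1],[0,0,0,0,0,0,1],[0,0,0,0,0,0,1],[0,0,0,0,0,0,1]]'
python3 -m crank '[[0,0,0,0.015,0.05,0,1],[0,0,0,0.015,0.05,0,1],[0,0,0,0.015,0.05,0,1],[0,0,0,0.015,0.05,0,1],[0,0,0,0.008,0.025,0,1],[0,0,0,0,0,0,1],[0,0,0,0,0,0,1],[0,0,0,0,0,0,1],[0,0,0,0,0,0,1],[0,0,0,0,0,0,1]]'
```

```text
t: 5.15
eef_pos: [494.3, 212.9, 60.1]
tool_rot: [-0.471, -3.105, 0.001]
ft_force: [0.3, 0.1, -0.3]
opening: 42.6
grasp_force: 0.0
t: 6.4
eef_pos: [495.0, 213.2, 61.6]
tool_rot: [0.471, 3.105, 0.001]
ft_force: [-1.2, 0.6, 5.9]
opening: 9.2
grasp_force: 33.8
t: 7.65
eef_pos: [497.6, 221.6, 61.6]
tool_rot: [0.472, 3.105, -0.001]
ft_force: [-0.7, -1.1, 6.6]
opening: 9.2
grasp_force: 34.0
```

```bash
python3 -m crank '[[0,0,0,0.008,0.025,0,1],[0,0,0,0.008,0.025,0,1],[0,0,0,0.008,0.025,0,1],[0,0,0,0,0,0,1],[0,0,0,0,0,0,1],[0,0,0,0,0,0,1],[0,0,0,0,0,0,1],[0,0,0,0,0,0,1],[0,0,0,0,0,0,1],[0,0,0,0,0,0,1]]'
```

```text
t: 8.9
eef_pos: [498.1, 223.2, 61.6]
tool_rot: [0.473, 3.105, -0.006]
ft_force: [-3.1, -5.7, 9.4]
opening: 9.4
grasp_force: 34.3
```

```bash
python3 -m crank '[[0,0,0,-0.016,-0.05,0,0.5],[0,0,0,0,0,0,0.5],[0,0,0,0,0,0,0.5],[0,0,0,0,0,0,0.5],[0,0,0,0,0,0.8,0.5],[0,0,0,0,0,1,0.5],[0,0,0,0,0,1,0.5],[0,0,0,0,0,1,0.5],[0,0,0,0,0,1,0.5],[0,0,0,0,0,0.9,0.5]]'
python3 -m crank '[[0,0,-1,-1,0,0,0.5],[0,0,-1,-1,0,0,0.5],[0,0,-1,-1,0,0,0.5],[0,0,-1,-1,0,0,0.5],[0,0,-1,-1,-0.5,0,0.5],[0,0,-1,0,-1,0,0.5],[0,0,-1,0,-1,0,0.5],[0,0,-1,0,-1,0,0.5],[0,0,-1,0,-1,0,0.5],[0,0,-1,0,-1,0,0.5]]'
python3 -m crank '[[0,0,-1,0,-1,0,0.5],[0,0,-1,0,-1,0,0.5],[0,0,-1,0,-1,0,0.5],[0,0,-0.6,0,-1,0,0.5],[0,0,0,0,-1,0,0.5],[0,0,0,0,-1,0,0.5],[0,0,0,0,-1,0,0.5],[0,0,0,0,-1,0,0.5],[0,0,0,0.4,-1,0,0.5],[0,0,0,0.8,-0.5,0,0.5]]'
python3 -m crank '[[0,0,0,1,0,0,0.5],[0,0,0,1,0,0,0.5],[0,0,0,1,0,0,0.5],[0,0,0,1,0,0,0.5],[0,0,0,1,0,0,0.5],[0,0,0,0,0.4,0,0.5],[0,0,0,0,0.4,0,0.5],[0,0,0,0,0,0,0.5],[0,0,0,0,0,0,0.5],[0,0,0,0,0,0,0.5]]'
python3 - <<'E'
from h import *
import pickle
d=cap('wrist');save(d,'w2.png');pickle.dump(d,open('w2.pkl','wb'));W=cloud(d)
h=np.nan_to_num(W[:,:,2]);cv2.imwrite('pics/w2d.png',np.vstack([cv2.resize(d['image'][:,:,::-1],(400,300)),cv2.resize(cv2.applyColorMap((np.clip(h/140,0,1)*255).astype(np.uint8),2),(400,300))]))
E
```

```text
t: 10.15
eef_pos: [497.6, 223.1, 290.6]
tool_rot: [0.471, 3.105, 0.001]
ft_force: [1.0, 0.7, -0.3]
opening: 42.8
grasp_force: 0.0
t: 11.4
eef_pos: [297.6, 1.9, 289.3]
tool_rot: [1.964, 2.451, 0.001]
ft_force: [1.2, -0.8, 0.3]
opening: 43.2
grasp_force: 0.0
t: 12.65
eef_pos: [345.5, -379.1, 288.9]
tool_rot: [2.389, 2.039, -0.001]
ft_force: [-0.5, 0.0, 0.0]
opening: 42.5
grasp_force: 0.0
t: 13.9
eef_pos: [545.2, -345.6, 289.6]
tool_rot: [2.387, 2.042, -0.0]
ft_force: [0.0, -0.3, 0.0]
opening: 42.8
grasp_force: 0.0
```

View pics/w2d.png

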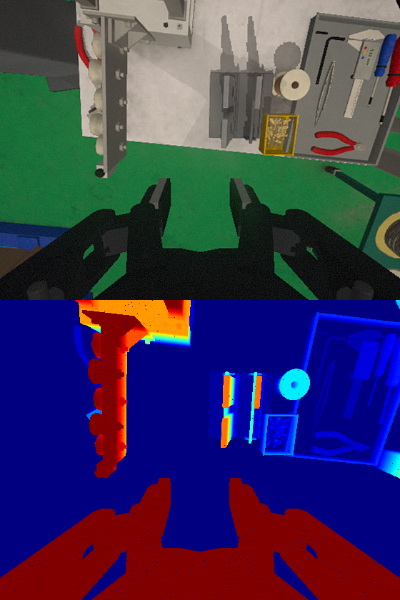

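Wrist view at the stand (depth half): the near row has two plates at (228,390) and (225,432). The far row has only the left one, at (258,388). Plate_3 is absent. Next I measure the plate tops.

```bash
python3 - <<'E'
from h import *
import pickle
d=pickle.load(open('w2.pkl','rb'));W=cloud(d)
m=((W[:,:,2]>75)&(W[:,:,2]<125)).astype(np.uint8);m[:,:290]=0;m[:,385:]=0;m[:90]=0;m[235:]=0
n,l,s,c=cv2.connectedComponentsWithStats(m)
for i in range(1,n):
    if s[i,4]<30: continue
    P=W[l==i];zt=np.percentile(P[:,2],97);T=P[P[:,2]>zt-6]
    r=cv2.minAreaRect(T[:,:2].astype(np.float32));print(s[i],'ztop',zt.round(1),'c',np.round(r[0],1),np.round(r[1],1),round(r[2],1), P[:,2].min().round(1))
for a,b in((50,72),(5,20)):
    m=((W[:,:,2]>a)&(W[:,:,2]<b));m[:,:285]=0;m[:,372:]=0;m[:90]=0;m[235:]=0
    P=W[m];r=cv2.minAreaRect(P[:,:2].astype(np.float32));print(a,np.round(r[0],1),np.round(r[1],1),round(r[2],1))
E
```

```text
[311 105  14  46 527] ztop 108.7 c [ 591.1 -285.6] [44.1  8.9] 80.2 75.0
[356 106  11  46 372] ztop 108.7 c [ 635.9 -293.7] [44.2  8.3] 80.9 104.2
[309 162  13  45 477] ztop 108.5 c [ 581.2 -345.2] [44.1  9. ] 80.5 75.0
50 [ 615.2 -318.7] [119.1  52.1] 82.1
5 [ 622.  -333.1] [148.3 113.1] 81.8
```

```bash
python3 -m crank '[[-0.14,-0.82,-0.12,0.22,0.3,0,0.65],[-0.14,-0.82,0,0.22,0.3,0,0.65],[-0.14,-0.82,0,0.22,0.3,-0.4,0.65],[0,0,0,0.22,0.3,-0.6,0.65],[0,0,0,0,0.35,-0.6,0.65],[0,0,0,0,0,-0.7,0.65],[0,0,0,0,0,-0.7,0.65],[0,0,0,0,0,-0.46,0.65],[0,0,0,0,0,0,0.65],[0,0,0,0,0,0,0.65]]' 80
python3 - <<'E'
from h import *
s=manip.sense();Rm=R.from_rotvec(s['tool_rot']).as_matrix();print(s['eef_pos'],Rm.round(3).tolist(),s['opening'])
d=cap('wrist');save(d,'w3.png');W=cloud(d)
m=((W[:,:,2]>85)&(W[:,:,2]<125)).astype(np.uint8);n,l,st,c=cv2.connectedComponentsWithStats(m)
for i in range(1,n):
    if st[i,4]<200: continue
    P=W[l==i];zt=np.percentile(P[:,2],97);T=P[P[:,2]>zt-4]
    r=cv2.minAreaRect(T[:,:2].astype(np.float32));print(st[i],'ztop',zt.round(1),'c',np.round(r[0],1),np.round(r[1],1),round(r[2],1))
E
```

```text
t: 15.2
eef_pos: [581.3, -283.6, 151.6]
tool_rot: [2.238, 1.891, 0.248]
ft_force: [-0.3, -0.4, 0.6]
opening: 29.7
grasp_force: 0.0
[ 581.31322964 -283.59582882  151.60122053] [[0.167, 0.952, 0.256], [0.986, -0.161, -0.045], [-0.002, 0.259, -0.966]] 29.747209323930743
[    0     0   180   122 14049] ztop 110.3 c [ 519.4 -170.9] [31.4 67.9] 71.7
[   0  110   80  275 5942] ztop 122.4 c [ 463.3 -255.3] [144.1   7.9] 62.5
[ 331  194   21   70 1132] ztop 108.3 c [ 636.2 -293.2] [44.7  8.6] 81.1
[272 197  13  75 916] ztop 108.5 c [ 590.9 -285.5] [45.4  8.2] 79.2
[272 276  12  73 790] ztop 108.4 c [ 581.1 -344.9] [45.5  8. ] 80.9
```

View pics/w3.png

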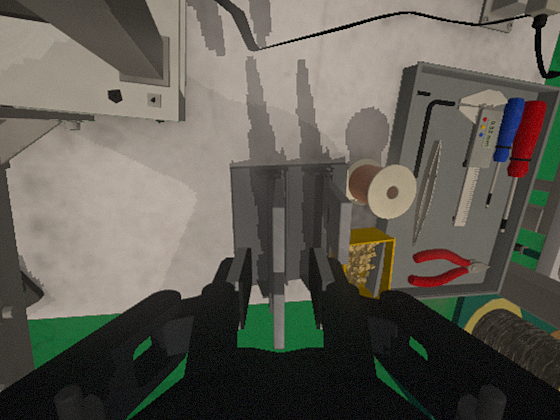

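The near-left plate sits centred between the fingers (px 279), and the measurements agree. I'll slide in and grip.

```bash
python3 -m crank '[[0,0,0,0.11,-0.02,-0.42,0.65],[0,0,0,0.11,-0.02,-0.42,0.65],[0,0,0,0.11,-0.02,-0.42,0.65],[0,0,0,0.1,-0.02,-0.42,0.65],[0,0,0,0,0,0,0.65],[0,0,0,0,0,0,1],[0,0,0,0,0,0,1],[0,0,0,0,0,0,1],[0,0,0,0,0,0,1],[0,0,0,0,0,0,1]]' 80
python3 -m crank '[[0,0,0,0,0,0,1],[0,0,0,0,0,0,1],[0,0,0,-0.05,0.01,0.2,1],[0,0,0,-0.1,0.02,0.4,1],[0,0,0,-0.13,0.02,0.5,1],[0,0,0,-0.13,0.02,0.5,1],[0,0,0,-0.13,0.02,0.5,1],[0,0,0,-0.13,0.02,0.6,1],[0,0,0,-0.13,0,0.7,1],[0,0,0,-0.13,0,0.7,1]]'
```

```text
t: 16.5
eef_pos: [598.3, -286.3, 83.9]
tool_rot: [2.238, 1.892, 0.248]
ft_force: [-0.3, 0.0, 1.2]
opening: 6.9
grasp_force: 78.0
t: 17.75
eef_pos: [559.4, -281.3, 248.8]
tool_rot: [2.24, 1.893, 0.246]
ft_force: [0.4, 0.0, -2.0]
opening: 7.1
grasp_force: 78.8
```

```bash
python3 -m crank '[[0,0,0,-0.6,-0.6,0.6,1],[0,0,0,-0.9,-0.6,0.4,1],[0,0,0,-1,-0.3,0,1],[0,0,0,-1,0,0,1],[0,0,0,-1,0,0,1],[0.14,0.82,0,-1,0,0,1],[0.14,0.82,0,-0.7,0,0,1],[0.14,0.82,0,-0.3,0,0,1],[0,0,1,0,0.6,0,1],[0,0,1,0,1,0,1]]'
python3 -m crank '[[0,0,1,0,1,0,1],[0,0,1,0,1,0,1],[0,0,1,0,1,0,1],[0,0,1,0,1,0,1],[0,0,1,0,1,0,1],[0,0,1,0,1,0,1],[0,0,1,0,1,0,1],[0,0,1,0,1,0,1],[0,0,1,0,1,0,1],[0,0,1,0,1,0,1]]'
python3 -m crank '[[0,0,1,0,1,0,1],[0,0,0.7,0,0.6,0,1],[0,0,0,0.5,0,0,1],[0,0,0,1,0,0,1],[0,0,0,1,0,0,1],[0,0,0,1,0,0,1],[0,0,0,1,0,-0.5,1],[0,0,0,0.5,0,-0.8,1],[0,0,0,0,0,-0.8,1],[0,0,0,0,0,-0.8,1]]'
python3 - <<'E'
from h import *
s=manip.sense();Rm=R.from_rotvec(s['tool_rot']).as_matrix();print(Rm.round(3).tolist(),s['opening'],s['eef_pos'])
o=np.array([537.1,218.2])
for y in(-74,-41,-8):print(y,(o+y*EY).round(1))
E
```

```text
t: 19.0
eef_pos: [300.2, -277.3, 287.9]
tool_rot: [-2.172, -2.269, 0.001]
ft_force: [-0.1, 0.9, -1.7]
opening: 7.4
grasp_force: 78.9
t: 20.25
eef_pos: [299.7, 123.2, 288.1]
tool_rot: [0.743, 3.051, -0.001]
ft_force: [1.3, -0.6, -0.7]
opening: 7.5
grasp_force: 78.9
t: 21.5
eef_pos: [501.4, 184.5, 170.6]
tool_rot: [0.479, 3.105, -0.002]
ft_force: [0.2, -0.5, -1.5]
opening: 7.0
grasp_force: 78.9
[[-0.954, 0.301, 0.0], [0.301, 0.954, -0.001], [-0.0, -0.001, -1.0]] 6.966653655719396 [501.39563083 184.52969697 170.58421991]
-74 [515.3 147.5]
-41 [525. 179.]
-8 [534.7 210.6]
```

```bash
python3 -m crank '[[0,0,0.06,0.12,-0.3,0,1],[0,0,0,0.12,-0.3,0,1],[0,0,0,0.11,-0.32,0,1],[0,0,0,0,0,-0.3,1],[0,0,0,0,0,-0.3,1],[0,0,0,0,0,-0.16,1],[0,0,0,0,0,0,1],[0,0,0,0,0,0,1],[0,0,0,0,0,0,1],[0,0,0,0,0,0,1]]'
python3 - <<'E'
from h import *
d=cap('wrist');im=d['image'];W=cloud(d);import pickle;pickle.dump(d,open('w4.pkl','wb'))
h=np.nan_to_num(W[:,:,2]);cv2.imwrite('pics/w4.png',np.vstack([cv2.resize(im[130:345,120:520,::-1],(540,290)),cv2.resize(cv2.applyColorMap((np.clip(h/80,0,1)*255).astype(np.uint8),2)[130:345,120:520],(540,290))]))
E
```

```text
t: 22.75
eef_pos: [515.1, 149.5, 141.4]
tool_rot: [0.464, 3.106, 0.0]
ft_force: [-0.5, 0.3, -1.9]
opening: 7.0
grasp_force: 79.0
```

View pics/w4.png

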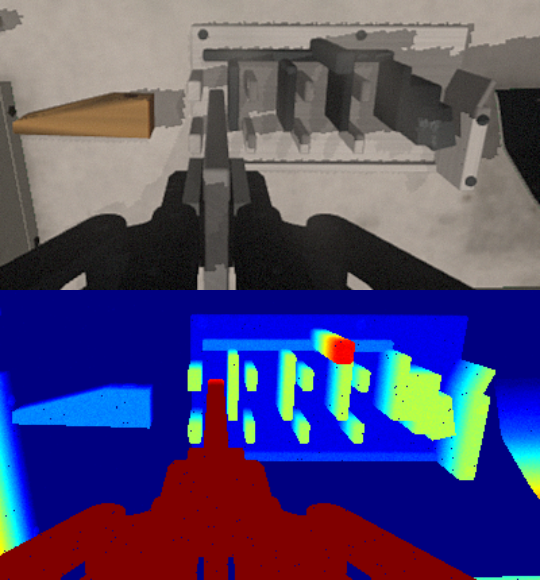

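The held plate (px 215) hangs between stop 1 (195) and the first finger (233). I'll check the slot numbers before lowering.

```bash
python3 - <<'E'
from h import *
import pickle
d=pickle.load(open('w4.pkl','rb'));W=cloud(d);o=np.array([537.1,218.2])
P=W.reshape(-1,3);q=P[:,:2]-o;X=q@EX;Y=q@EY;Z=P[:,2]
def hist(n,m):
    y=np.sort(Y[m]);s=np.split(y,np.where(np.diff(y)>2)[0]+1);print(n,[(g[0].round(1),g[-1].round(1),len(g)) for g in s if len(g)>8])
ok=(Z>42)&(Z<47)
hist('front',ok&(X>-23)&(X<-13));hist('back',ok&(X>11)&(X<22));hist('fing',ok&(X>-10)&(X<2))
hist('cheek20',ok&(X>15)&(X<40));hist('cheekmouth',ok&(X>-8)&(X<5));hist('flare',ok&(X>-30)&(X<-20))
m=(Z>60)&(Z<75)&(X<-30);print('lug',X[m].mean(),Y[m].mean())
m=(Z>70)&(Z<100)&(X>-30)&(Y<-60);print('plate',X[m].min(),np.percentile(Y[m],[3,97]))
E
```

```text
front [(np.float64(-88.7), np.float64(-81.5), 122), (np.float64(-65.1), np.float64(-59.4), 99), (np.float64(-54.1), np.float64(-48.4), 93), (np.float64(-32.3), np.float64(-26.2), 99), (np.float64(-21.6), np.float64(-15.6), 86), (np.float64(0.3), np.float64(6.5), 97), (np.float64(11.2), np.float64(17.5), 91), (np.float64(33.3), np.float64(58.3), 337), (np.float64(82.9), np.float64(89.5), 71)]
back [(np.float64(-214.6), np.float64(-212.6), 49), (np.float64(-89.3), np.float64(-81.8), 118), (np.float64(-54.1), np.float64(-49.0), 88), (np.float64(-21.4), np.float64(-15.6), 90), (np.float64(11.1), np.float64(17.3), 87), (np.float64(47.5), np.float64(72.7), 239), (np.float64(79.7), np.float64(90.2), 149)]
fing [(np.float64(-215.4), np.float64(-213.4), 56), (np.float64(-65.0), np.float64(-59.3), 106), (np.float64(-32.4), np.float64(-26.4), 110), (np.float64(0.3), np.float64(6.5), 110), (np.float64(33.3), np.float64(67.8), 593), (np.float64(80.2), np.float64(90.3), 154)]
cheek20 [(np.float64(-214.6), np.float64(-212.0), 110), (np.float64(-89.3), np.float64(-81.9), 81), (np.float64(-54.0), np.
[... 258 characters left out ...]
t64(-65.0), np.float64(-59.3), 116), (np.float64(-32.5), np.float64(-26.4), 118), (np.float64(0.3), np.float64(6.5), 119), (np.float64(33.3), np.float64(69.1), 673), (np.float64(80.2), np.float64(90.3), 177)]
flare [(np.float64(-88.7), np.float64(-81.5), 39), (np.float64(-65.2), np.float64(-59.7), 96), (np.float64(-54.1), np.float64(-48.6), 28), (np.float64(-32.4), np.float64(-26.5), 99), (np.float64(-21.0), np.float64(-15.6), 23), (np.float64(0.3), np.float64(6.4), 70), (np.float64(11.2), np.float64(17.2), 27), (np.float64(33.2), np.float64(58.0), 143), (np.float64(85.3), np.float64(89.5), 24)]
lug -38.25857873541459 -8.455253706567877
plate -23.800523016241485 [-229.84357486  -76.01990521]
```

```bash
python3 -m crank '[[0,0,0,0,-0.03,0,1],[0,0,0,0,0,-0.3,1],[0,0,0,0,0,-0.3,1],[0,0,0,0,0,-0.3,1],[0,0,0,0,0,-0.3,1],[0,0,0,0,0,-0.17,1],[0,0,0,0,0,0,1],[0,0,0,0,0,0,1],[0,0,0,0,0,0,1],[0,0,0,0,0,0,1]]'
```

```text
t: 24.05
eef_pos: [515.1, 148.3, 86.6]
tool_rot: [0.465, 3.106, 0.0]
ft_force: [0.4, 0.6, -2.1]
opening: 6.9
grasp_force: 79.0
```

```bash
python3 -m crank '[[0,0,0,0,0,-0.05,1],[0,0,0,0,0,-0.05,1],[0,0,0,0,0,0,1],[0,0,0,0,0,0,1],[0,0,0,0,0,0,1],[0,0,0,0,0,0,1],[0,0,0,0,0,0,1],[0,0,0,0,0,0,1],[0,0,0,0,0,0,1],[0,0,0,0,0,0,1]]'
```

```text
t: 25.3
eef_pos: [515.3, 148.4, 84.4]
tool_rot: [0.464, 3.105, 0.001]
ft_force: [-4.6, -0.4, 15.6]
opening: 6.9
grasp_force: 81.8
```

```bash
python3 -m crank '[[0,0,0,0,0,0.04,1],[0,0,0,0,0,0,0.79],[0,0,0,0,0,0,0.79],[0,0,0,0,0,0,0.79],[0,0,0,0,0,0,0.79],[0,0,0,0,0,0,0.79],[0,0,0,0,0,0.2,0.79],[0,0,0,0,0,0.4,0.79],[0,0,0,0,0,0.5,0.79],[0,0,0,0,0,0.9,0.79]]'
python3 -m crank '[[0,0,0,0,0,1,0.65],[0,0,0,0,0,1,0.65],[0,0,-0.7,-0.4,0,1,0.65],[0,0,-1,-1,0,0.1,0.65],[0,0,-1,-1,0,0,0.65],[0,0,-1,-1,0,0,0.65],[0,0,-1,-1,0,0,0.65],[0,0,-1,-1,0,0,0.65],[0,0,-1,0,-1,0,0.65],[0,0,-1,0,-1,0,0.65]]'
python3 - <<'E'
from h import *
d=cap('top');im=d['image'];print(manip.sense()['eef_pos'])
W=cloud(d);cv2.imwrite('pics/t5.png',cv2.resize(im[165:245,150:285,::-1],None,fx=4,fy=4,interpolation=2))
P=W[165:245,150:285].reshape(-1,3);q=P[:,:2]-np.array([537.1,218.2]);X=q@EX;Y=q@EY;m=(P[:,2]>85)&(P[:,2]<125)&(abs(X)<60)&(abs(Y)<100);print(m.sum(),P[m,2].max(),P[m,2].mean(),X[m].min(),X[m].max(),Y[m].mean())
hsv=cv2.cvtColor(im,cv2.COLOR_RGB2HSV);w=cv2.inRange(hsv,(8,60,80),(25,255,255));w[:,:225]=0;w[:,290:]=0;w[:200]=0;w[235:]=0
print('wedge px',np.argwhere(w).mean(0))
E
```

```text
t: 26.55
eef_pos: [514.2, 148.1, 164.9]
tool_rot: [-0.465, -3.106, 0.001]
ft_force: [-0.2, -0.0, -0.2]
opening: 18.0
grasp_force: 0.0
t: 27.8
eef_pos: [298.5, 67.9, 289.2]
tool_rot: [1.645, 2.673, 0.002]
ft_force: [0.7, -0.5, -0.0]
opening: 29.4
grasp_force: 0.0
[298.59741051  64.11836022 289.12102553]
92 115.07423048817225 105.49730003940677 -19.89533791100956 24.588973667561522 -76.18132512032051
wedge px [217.63052209 251.8313253 ]
```

View pics/t5.png

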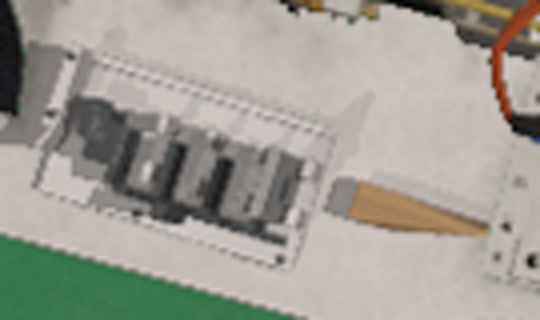

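The plate stands upright in slot 1 (px 265,185), and the wedge hasn't moved. Next is the near-right plate.

```bash
python3 -m crank '[[0,0,-1,0,-1,0,0.65],[0,0,-1,0,-1,0,0.65],[0,0,-1,0,-1,0,0.65],[0,0,-1,0,-1,0,0.65],[0,0,-1,0,-1,0,0.65],[0,0,-1,0,-1,0,0.65],[0,0,-0.07,0,-1,0,0.65],[0,0,0,0,-1,0,0.65],[0,0,0,0.3,-1,0,0.65],[0,0,0,0.5,-1,0,0.65]]'
python3 -m crank '[[0,0,0,1,-0.1,0,0.65],[0,0,0,1,-0.08,0,0.65],[0,0,0,1,0,0,0.65],[-0.14,-0.82,0,1,0,0,0.65],[-0.14,-0.82,0,1,0,0,0.65],[-0.14,-0.82,0,1,0,-0.5,0.65],[0,0,0,0,0,-0.9,0.65],[0,0,0,0,0,-0.9,0.65],[0,0,0,0,0,-0.9,0.65],[0,0,0,0,0,-0.25,0.65]]'
python3 -m crank '[[0,0,0,0,0,0,0.65],[0,0,0,0,0,0,0.65],[0,0,0,0,0,0,0.65],[0,0,0,0,0,0,0.65],[0,0,0,0,0,0,0.65],[0,0,0,0,0,0,0.65],[0,0,0,0,0,0,0.65],[0,0,0,0,0,0,0.65],[0,0,0,0,0,0,0.65],[0,0,0,0,0,0,0.65]]'
python3 - <<'E'
from h import *
s=manip.sense();Rm=R.from_rotvec(s['tool_rot']).as_matrix();print(s['eef_pos'],Rm.round(3).tolist(),s['opening'])
d=cap('wrist');W=cloud(d)
m=((W[:,:,2]>85)&(W[:,:,2]<125)).astype(np.uint8);n,l,st,c=cv2.connectedComponentsWithStats(m)
for i in range(1,n):
    if st[i,4]<200: continue
    P=W[l==i];zt=np.percentile(P[:,2],97);T=P[P[:,2]>zt-4]
    r=cv2.minAreaRect(T[:,:2].astype(np.float32));print(st[i],'ztop',zt.round(1),'c',np.round(r[0],1),np.round(r[1],1),round(r[2],1))
E
```

```text
t: 29.1
eef_pos: [330.8, -333.3, 289.3]
tool_rot: [2.4, 2.024, -0.001]
ft_force: [0.2, -0.5, 0.3]
opening: 30.2
grasp_force: 0.0
t: 30.35
eef_pos: [569.7, -338.0, 148.3]
tool_rot: [2.242, 1.893, 0.247]
ft_force: [0.5, -0.3, 0.4]
opening: 29.9
grasp_force: 0.0
t: 31.6
eef_pos: [570.9, -339.0, 149.8]
tool_rot: [2.24, 1.891, 0.248]
ft_force: [-0.2, -0.2, -0.0]
opening: 30.2
grasp_force: 0.0
[ 570.8659965  -338.97225887  149.84324487] [[0.168, 0.952, 0.255], [0.986, -0.162, -0.044], [-0.001, 0.258, -0.966]] 30.249168372450296
[127   0  45   9 220] ztop 98.6 c [ 543.9 -203.9] [ 0.9 11.5] 77.2
[ 338  111   23   74 1399] ztop 108.3 c [ 636.1 -293.6] [44.5  8.8] 80.1
[274 204  13  75 919] ztop 108.5 c [ 580.8 -345.2] [45.   7.8] 80.3
[   0  215   19  138 1287] ztop 113.7 c [ 430.  -347.2] [27.   9.3] 64.0
```

```bash
python3 -m crank '[[0,0,0,0.02,-0.12,-0.05,0.65],[0,0,0,0.1,-0.02,-0.4,0.65],[0,0,0,0.11,-0.02,-0.4,0.65],[0,0,0,0.1,-0.02,-0.4,0.65],[0,0,0,0.1,0,-0.41,0.65],[0,0,0,0,0,0,0.65],[0,0,0,0,0,0,1],[0,0,0,0,0,0,1],[0,0,0,0,0,0,1],[0,0,0,0,0,0,1]]' 80
python3 -m crank '[[0,0,0,0,0,0,1],[0,0,0,0,0,0,1],[0,0,0,-0.05,0.01,0.2,1],[0,0,0,-0.1,0.02,0.4,1],[0,0,0,-0.13,0.02,0.5,1],[0,0,0,-0.13,0.02,0.5,1],[0,0,0,-0.13,0.02,0.5,1],[0,0,0,-0.13,0.02,0.8,1],[0,0,0,-0.13,0,1,1],[0,0,0,-0.13,0,1,1]]'
python3 -m crank '[[0,0,0,-1,0,0.4,1],[0,0,0,-1,0,0,1],[0,0,0,-1,0,0,1],[0.14,0.82,0,-1,0,0,1],[0.14,0.82,0,-1,0,0,1],[0.14,0.82,0,-0.8,0,0,1],[0,0,1,-0.4,0.6,0,1],[0,0,1,0,1,0,1],[0,0,1,0,1,0,1],[0,0,1,0,1,0,1]]'
```

```text
t: 32.9
eef_pos: [588.2, -346.4, 84.0]
tool_rot: [2.239, 1.891, 0.248]
ft_force: [-0.9, -0.0, 1.4]
opening: 7.0
grasp_force: 78.0
t: 34.15
eef_pos: [549.5, -341.2, 281.1]
tool_rot: [2.241, 1.892, 0.246]
ft_force: [0.3, -0.5, -1.9]
opening: 7.4
grasp_force: 78.7
t: 35.4
eef_pos: [301.8, -196.2, 296.1]
tool_rot: [1.923, 2.484, -0.001]
ft_force: [0.0, -0.4, -1.1]
opening: 7.0
grasp_force: 78.9
```

```bash
python3 -m crank '[[0,0,1,0,1,0,1],[0,0,1,0,1,0,1],[0,0,1,0,1,0,1],[0,0,1,0,1,0,1],[0,0,1,0,1,0,1],[0,0,1,0,1,0,1],[0,0,1,0,1,0,1],[0,0,1,0,1,0,1],[0,0,1,0,1,0,1],[0,0,0.72,0,0.4,0,1]]'
python3 -m crank '[[0,0,0,0.6,0,0,1],[0,0,0,1,0,0,1],[0,0,0,1,0,0,1],[0,0,0,1,0,-0.3,1],[0,0,0,1,0,-0.5,1],[0,0,0,0.9,0,-0.8,1],[0,0,0,0.1,0,-0.8,1],[0,0,0,0,0,-0.8,1],[0,0,0,0,0,-0.65,1],[0,0,0,0,0,0,1]]'
python3 -m crank '[[0,0,0,0,0,0,1],[0,0,0,0,0,0,1],[0,0,0,0,0,0,1],[0,0,0,0,0,0,1],[0,0,0,0,0,0,1],[0,0,0,0,0,0,1],[0,0,0,0,0,0,1],[0,0,0,0,0,0,1],[0,0,0,0,0,0,1],[0,0,0,0,0,0,1]]'
```

```text
t: 36.65
eef_pos: [301.8, 179.5, 296.1]
tool_rot: [0.464, 3.106, -0.0]
ft_force: [0.9, -0.4, -0.7]
opening: 7.1
grasp_force: 78.9
t: 37.9
eef_pos: [524.7, 177.5, 140.3]
tool_rot: [-0.473, -3.102, 0.003]
ft_force: [0.4, -0.3, -1.6]
opening: 6.7
grasp_force: 78.8
t: 39.15
eef_pos: [526.9, 178.2, 141.5]
tool_rot: [0.473, 3.105, -0.0]
ft_force: [1.2, -0.3, -2.7]
opening: 7.2
grasp_force: 78.8
```

```bash
python3 -m crank '[[0,0,0.03,-0.04,0.03,0,1],[0,0,0,0,0,-0.3,1],[0,0,0,0,0,-0.3,1],[0,0,0,0,0,-0.3,1],[0,0,0,0,0,-0.3,1],[0,0,0,0,0,-0.17,1],[0,0,0,0,0,0,1],[0,0,0,0,0,-0.04,1],[0,0,0,0,0,-0.05,1],[0,0,0,0,0,0,1]]'
```

```text
t: 40.4
eef_pos: [525.9, 179.6, 84.5]
tool_rot: [0.468, 3.104, 0.001]
ft_force: [-2.0, -0.1, 6.0]
opening: 7.0
grasp_force: 80.2
```

```bash
python3 -m crank '[[0,0,0,0,0,0,1],[0,0,0,0,0,0,1],[0,0,0,0,0,0,1],[0,0,0,0,0,0,1],[0,0,0,0,0,0,1],[0,0,0,0,0,0,1],[0,0,0,0,0,0,1],[0,0,0,0,0,0,1],[0,0,0,0,0,0,1],[0,0,0,0,0,0,1]]'
```

```text
t: 41.65
eef_pos: [525.9, 179.6, 84.5]
tool_rot: [0.468, 3.104, 0.001]
ft_force: [-1.9, -0.3, 5.8]
opening: 7.2
grasp_force: 80.2
```

```bash
python3 -m crank '[[0,0,0,0,0,0.02,1],[0,0,0,0,0,0,0.79],[0,0,0,0,0,0,0.79],[0,0,0,0,0,0,0.79],[0,0,0,0,0,0.2,0.79],[0,0,0,0,0,0.4,0.79],[0,0,0,0,0,0.7,0.79],[0,0,0,0,0,1,0.79],[0,0,0,0,0,1,0.65],[0,0,0,0,0,1,0.65]]'
python3 -m crank '[[0,0,-0.7,-0.6,0,0.8,0.65],[0,0,-1,-1,0,0,0.65],[0,0,-1,-1,0,0,0.65],[0,0,-1,-1,0,0,0.65],[0,0,-1,-1,-0.4,0,0.65],[0,0,-1,-1,-0.8,0,0.65],[0,0,-1,0,-1,0,0.65],[0,0,-1,0,-1,0,0.65],[0,0,-1,0,-1,0,0.65],[0,0,-1,0,-1,0,0.65]]'
python3 -m crank '[[0,0,-1,0,-1,0,0.65],[0,0,-1,0,-1,0,0.65],[0,0,-1,0,-1,0,0.65],[0,0,-1,0,-1,0,0.65],[0,0,0,0,-1,0,0.65],[0,0,0,0,-0.8,0,0.65],[0,0,0,0.6,-0.6,0,0.65],[0,0,0,1,0,0,0.65],[0,0,0,1,0,0,0.65],[0,0,0,1,0,0,0.65]]'
```

```text
t: 42.9
eef_pos: [525.3, 179.4, 258.7]
tool_rot: [0.468, 3.105, 0.001]
ft_force: [0.2, 0.8, -0.2]
opening: 30.0
grasp_force: 0.0
t: 44.15
eef_pos: [301.2, -29.8, 289.2]
tool_rot: [1.922, 2.481, 0.001]
ft_force: [0.7, 0.3, -0.9]
opening: 29.6
grasp_force: 0.0
t: 45.4
eef_pos: [446.5, -284.7, 289.3]
tool_rot: [2.394, 2.032, -0.001]
ft_force: [0.5, -1.6, -0.9]
opening: 29.8
grasp_force: 0.0
```

```bash
python3 -m crank '[[0,0,0,1,-0.1,0,0.65],[-0.14,-0.82,0,1,-0.07,0,0.65],[-0.14,-0.82,0,1,0,0,0.65],[-0.14,-0.82,0,1,0,-0.3,0.65],[0,0,0,0.47,0,-0.6,0.65],[0,0,0,0,0,-0.8,0.65],[0,0,0,0,0,-0.8,0.65],[0,0,0,0,0,-0.7,0.65],[0,0,0,0,0,-0.25,0.65],[0,0,0,0,0,0,0.65]]'
python3 -m crank '[[0,0,0,0,0,0,0.65],[0,0,0,0,0,0,0.65],[0,0,0,0,0,0,0.65],[0,0,0,0,0,0,0.65],[0,0,0,0,0,0,0.65],[0,0,0,0,0,0,0.65],[0,0,0,0,0,0,0.65],[0,0,0,0,0,0,0.65],[0,0,0,0,0,0,0.65],[0,0,0,0,0,0,0.65]]'
```

```text
t: 46.65
eef_pos: [624.1, -291.4, 150.4]
tool_rot: [2.234, 1.897, 0.247]
ft_force: [-0.2, -0.3, 0.3]
opening: 29.7
grasp_force: 0.0
t: 47.9
eef_pos: [624.0, -291.4, 149.8]
tool_rot: [2.234, 1.897, 0.247]
ft_force: [0.3, -0.1, -0.5]
opening: 29.7
grasp_force: 0.0
```

```bash
python3 -m crank '[[0,0,0,0.05,-0.01,0,0.65],[0,0,0,0.11,-0.02,-0.41,0.65],[0,0,0,0.11,-0.02,-0.42,0.65],[0,0,0,0.11,-0.02,-0.42,0.65],[0,0,0,0.1,-0.01,-0.41,0.65],[0,0,0,0,0,0,0.65],[0,0,0,0,0,0,1],[0,0,0,0,0,0,1],[0,0,0,0,0,0,1],[0,0,0,0,0,0,1]]' 80
python3 -m crank '[[0,0,0,0,0,0,1],[0,0,0,0,0,0,1],[0,0,0,-0.05,0.01,0.2,1],[0,0,0,-0.1,0.02,0.4,1],[0,0,0,-0.13,0.02,0.5,1],[0,0,0,-0.13,0.02,0.5,1],[0,0,0,-0.13,0.02,0.5,1],[0,0,0,-0.13,0,0.8,1],[0,0,0,-0.13,-0.2,1,1],[0,0,0,-0.13,-0.5,1,1]]'
python3 -m crank '[[0,0,0,-1,-0.3,0.4,1],[0,0,0,-1,0,0,1],[0,0,0,-1,0,0,1],[0.14,0.82,0,-1,0,0,1],[0.14,0.82,0,-1,0,0,1],[0.14,0.82,0,-1,0,0,1],[0,0,0,-1,0,0,1],[0,0,1,-0.6,0.6,0,1],[0,0,1,0,1,0,1],[0,0,1,0,1,0,1]]'
```

```text
t: 49.15
eef_pos: [643.5, -294.8, 84.0]
tool_rot: [2.234, 1.896, 0.247]
ft_force: [-0.5, 0.4, 0.5]
opening: 7.1
grasp_force: 77.9
t: 50.4
eef_pos: [604.4, -317.8, 281.3]
tool_rot: [2.235, 1.899, 0.245]
ft_force: [1.0, -1.2, -2.7]
opening: 7.1
grasp_force: 78.9
t: 51.65
eef_pos: [300.6, -225.4, 296.2]
tool_rot: [2.045, 2.384, -0.001]
ft_force: [0.7, 0.5, -1.9]
opening: 7.3
grasp_force: 79.3
```

```bash
python3 -m crank '[[0,0,1,0,1,0,1],[0,0,1,0,1,0,1],[0,0,1,0,1,0,1],[0,0,1,0,1,0,1],[0,0,1,0,1,0,1],[0,0,1,0,1,0,1],[0,0,1,0,1,0,1],[0,0,1,0,1,0,1],[0,0,1,0,1,0,1],[0,0,1,0,1,0,1]]'
python3 -m crank '[[0,0,0.7,0.6,0.91,0,1],[0,0,0,1,0,0,1],[0,0,0,1,0,0,1],[0,0,0,1,0,-0.3,1],[0,0,0,1,0,-0.5,1],[0,0,0,1,0,-0.8,1],[0,0,0,0.26,0,-0.8,1],[0,0,0,0,0,-0.8,1],[0,0,0,0,0,-0.65,1],[0,0,0,0,0,0,1]]'
python3 -m crank '[[0,0,0,0,0,0,1],[0,0,0,0,0,0,1],[0,0,0,0,0,0,1],[0,0,0,0,0,0,1],[0,0,0,0,0,0,1],[0,0,0,0,0,0,1],[0,0,0,0,0,0,1],[0,0,0,0,0,0,1],[0,0,0,0,0,0,1],[0,0,0,0,0,0,1]]'
```

```text
t: 52.9
eef_pos: [300.9, 173.8, 296.3]
tool_rot: [0.576, 3.087, -0.001]
ft_force: [0.8, -0.7, -2.4]
opening: 7.1
grasp_force: 79.3
t: 54.15
eef_pos: [534.1, 208.5, 140.3]
tool_rot: [-0.468, -3.102, 0.004]
ft_force: [-0.7, -0.1, -2.5]
opening: 6.9
grasp_force: 79.2
t: 55.4
eef_pos: [536.5, 209.4, 141.5]
tool_rot: [0.468, 3.106, -0.0]
ft_force: [0.5, -0.1, -2.4]
opening: 7.0
grasp_force: 79.2
```

```bash
python3 -m crank '[[0,0,0.03,-0.04,0.04,0,1],[0,0,0,0,0,-0.3,1],[0,0,0,0,0,-0.3,1],[0,0,0,0,0,-0.3,1],[0,0,0,0,0,-0.3,1],[0,0,0,0,0,-0.17,1],[0,0,0,0,0,-0.04,1],[0,0,0,0,0,-0.05,1],[0,0,0,0,0,0,1],[0,0,0,0,0,0,1]]'
```

```text
t: 56.65
eef_pos: [534.6, 211.0, 84.5]
tool_rot: [0.463, 3.107, -0.0]
ft_force: [-4.6, -1.1, 6.7]
opening: 7.3
grasp_force: 81.0
```

```bash
python3 -m crank '[[0,0,0,0,0,0.02,1],[0,0,0,0,0,0,0.79],[0,0,0,0,0,0,0.79],[0,0,0,0,0,0,0.79],[0,0,0,0,0,0.2,0.79],[0,0,0,0,0,0.4,0.79],[0,0,0,0,0,0.7,0.79],[0,0,0,0,0,1,0.79],[0,0,0,0,0,1,0.6],[0,0,0,0,0,1,0.6]]'
python3 -m crank '[[0,0,0,-0.6,-0.3,0.6,0.6],[0,0,0,-0.6,-0.3,0,0.6],[0,0,0,-0.6,-0.4,0,0.6],[0,0,0,0,-0.4,0,0.6],[0,0,0,0,0,0,0.6],[0,0,0,0,0,0,0.6],[0,0,0,0,0,0,0.6],[0,0,0,0,0,0,0.6],[0,0,0,0,0,0,0.6],[0,0,0,0,0,0,0.6]]'
python3 - <<'E'
from h import *
import pickle
d=cap('wrist');im=d['image'];W=cloud(d);pickle.dump(d,open('w6.pkl','wb'))
h=np.nan_to_num(W[:,:,2]);cv2.imwrite('pics/w6.png',np.vstack([cv2.resize(im[130:345,120:520,::-1],(540,290)),cv2.resize(cv2.applyColorMap((np.clip(h/120,0,1)*255).astype(np.uint8),2)[130:345,120:520],(540,290))]))
P=W.reshape(-1,3);o=np.array([537.1,218.2]);q=P[:,:2]-o;X=q@EX;Y=q@EY;Z=P[:,2]
m=(Z>104)&(Z<125)&(abs(X)<40)&(abs(Y)<90);y=Y[m];i=np.argsort(y);y=y[i]
for g in np.split(i,np.where(np.diff(y)>4)[0]+1):
    if len(g)>30:print('plate',X[m][g].min().round(1),X[m][g].max().round(1),np.median(Y[m][g]).round(1),np.percentile(Z[m][g],90).round(1))
hsv=cv2.cvtColor(im,cv2.COLOR_RGB2HSV).reshape(-1,3);w=(hsv[:,0]>7)&(hsv[:,0]<25)&(hsv[:,1]>70)&(Z>17)&(Z<27)&(X>-90)&(Y<-80)&(Y>-240)
Q=P[w][:,:2].astype(np.float32);r=cv2.minAreaRect(Q);print(len(Q),r,cv2.approxPolyDP(cv2.convexHull(Q),3,True)[:,0].round(1).tolist())
E
```

```text
t: 57.9
eef_pos: [534.9, 211.0, 258.7]
tool_rot: [0.463, 3.105, 0.001]
ft_force: [0.3, -0.2, -0.0]
opening: 34.3
grasp_force: 0.0
t: 59.15
eef_pos: [462.9, 155.1, 279.8]
tool_rot: [0.463, 3.107, -0.0]
ft_force: [0.0, -0.3, -0.2]
opening: 34.3
grasp_force: 0.0
plate -23.5 20.8 -74.2 109.3
plate -22.9 6.2 -41.3 109.2
plate -23.2 21.5 -8.5 109.2
914 ((496.3203430175781, 61.70066833496094), (90.06172943115234, 25.91602325439453), 71.3840103149414) [[498.5, 108.4000015258789], [488.29998779296875, 65.5], [486.1000061035156, 19.399999618530273], [492.5, 15.5], [521.0999755859375, 99.5]]
```

View pics/w6.png

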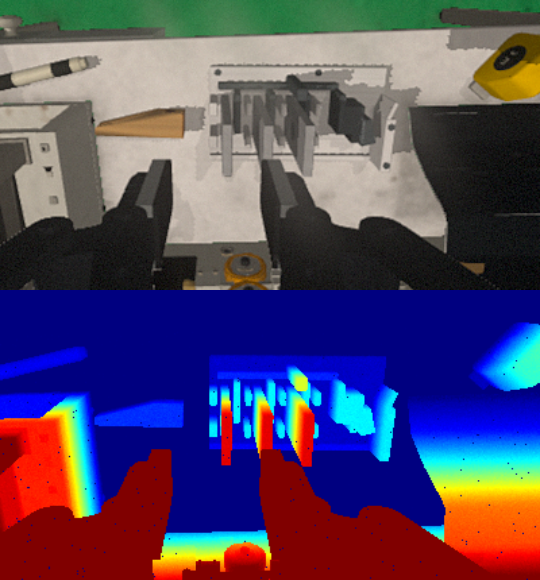

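All three plates stand in slots 1–3 (y -74, -41, -8, tops at 109). The wedge is in place at px (95-185,125). I'll go over the wedge head.

```bash
python3 -m crank '[[0,0,-1,0.1,-0.16,0,0.5],[0,0,-1,0.1,-0.16,0,0.5],[0,0,-1,0.1,-0.16,0,0.5],[0,0,-1,0.1,-0.16,0,0.5],[0,0,-1,0.1,-0.16,0,0.5],[0,0,-1,0.1,-0.16,0,0.5],[0,0,-1,0.1,-0.16,0,0.5],[0,0,-1,0.1,-0.16,0,0.5],[0,0,-1,0.1,-0.16,0,0.5],[0,0,-1,0.17,-0.15,0,0.5]]' 40
python3 -m crank '[[0,0,-1,0,0,-0.5,0.5],[0,0,-1,0,0,-0.5,0.5],[0,0,-1,0,0,-0.5,0.5],[0,0,-1,0,0,-0.5,0.5],[0,0,-1,0,0,-0.5,0.5],[0,0,-0.28,0,0,-0.5,0.5],[0,0,0,0,0,-0.5,0.5],[0,0,0,0,0,0,0.5],[0,0,0,0,0,0,0.5],[0,0,0,0,0,0,0.5]]'
python3 - <<'E'
from h import *
d=cap('wrist');W=cloud(d);save(d,'w7.png')
hsv=cv2.cvtColor(d['image'],cv2.COLOR_RGB2HSV);w=(hsv[:,:,0]>7)&(hsv[:,:,0]<25)&(hsv[:,:,1]>70)&(W[:,:,2]>15)&(W[:,:,2]<29)
n,l,s,c=cv2.connectedComponentsWithStats(w.astype(np.uint8));i=1+np.argmax(s[1:,4]);Q=W[l==i][:,:2].astype(np.float32);print(s[i],cv2.minAreaRect(Q),cv2.approxPolyDP(cv2.convexHull(Q),3,True)[:,0].round(1).tolist())
E
```

```text
t: 60.45
eef_pos: [505.7, 91.2, 279.9]
tool_rot: [1.959, 2.456, -0.001]
ft_force: [0.7, 0.8, -0.4]
opening: 42.5
grasp_force: 0.0
t: 61.7
eef_pos: [506.4, 91.5, 140.9]
tool_rot: [2.551, 1.832, 0.002]
ft_force: [0.9, -0.3, -0.0]
opening: 42.6
grasp_force: 0.0
[ 267  190   29   95 2035] ((497.47918701171875, 62.6380729675293), (90.01717376708984, 24.637603759765625), 71.83008575439453) [[501.0, 108.9000015258789], [490.3999938964844, 76.0], [486.6000061035156, 19.100000381469727], [493.70001220703125, 16.5], [523.0, 101.0]]
```

View pics/w7.png

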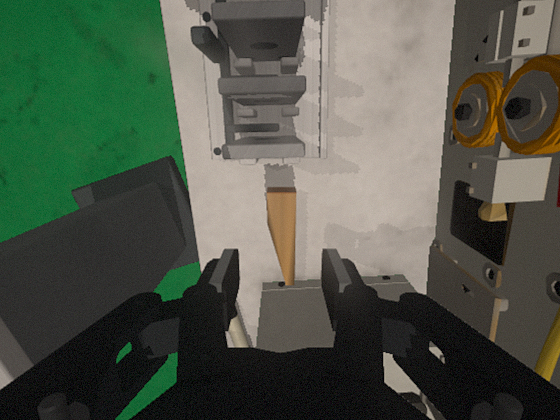

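```bash
python3 -m crank '[[0,0,0.02,0.04,0.03,-0.3,0.5],[0,0,0,0,0,-0.5,0.5],[0,0,0,0,0,-0.5,0.5],[0,0,0,0,0,-0.5,0.5],[0,0,0,0,0,-0.5,0.5],[0,0,0,0,0,-0.4,0.5],[0,0,0,0,0,-0.3,0.5],[0,0,0,0,0,-0.17,0.5],[0,0,0,0,0,0,0.5],[0,0,0,0,0,0,0.5]]'
python3 -m crank '[[0,0,0,0,0,0,0.6],[0,0,0,0,0,0,0.7],[0,0,0,0,0,0,1],[0,0,0,0,0,0,1],[0,0,0,0,0,0,1],[0,0,0,0,0,0,1],[0,0,0,0,0,0,1],[0,0,0,0,0,0,1],[0,0,0,0,0,0,1],[0,0,0,0,0,0,1]]' 40
```

```text
t: 63.0
eef_pos: [507.8, 92.6, 13.5]
tool_rot: [2.549, 1.835, 0.001]
ft_force: [0.7, 1.5, -0.7]
opening: 42.5
grasp_force: 0.0
t: 64.25
eef_pos: [507.8, 92.6, 13.7]
tool_rot: [2.549, 1.835, 0.001]
ft_force: [-0.5, -0.0, 6.8]
opening: 24.3
grasp_force: 39.9
```

```bash
python3 -m crank '[[0,0,0,0,0,0.3,1],[0,0,0,0,0,0.9,1],[0,0,0,0,0,0.9,1],[0,0,0,0,0,0.9,1],[0,0,1,0,0,0.9,1],[0,0,1,0,0,0.8,1],[0,0,1,-0.4,0.5,0,1],[0,0,1,-0.4,0.5,0,1],[0,0,1,-0.4,0.5,0,1],[0,0,1,-0.21,0.5,0,1]]'
python3 -m crank '[[0,0,1,0,0.5,0,1],[0,0,1,0,0.5,0,1],[0,0,1,0,0.5,0,1],[0,0,1,0,0.5,0,1],[0,0,1,0,0.5,0,1],[0,0,1,0,0.5,0,1],[0,0,1,0,0.5,0,1],[0,0,1,0,0.01,0,1],[0,0,1,0,0,0,1],[0,0,0.2,0,0,0,1]]'
python3 -m crank '[[0,0,0,0,0,-0.5,1],[0,0,0,0,0,-0.5,1],[0,0,0,0,0,-0.5,1],[0,0,0,0,0,-0.5,1],[0,0,0,0,0,-0.5,1],[0,0,0,0,0,-0.5,1],[0,0,0,0,0,0,1],[0,0,0,0,0,0,1],[0,0,0,0,0,0,1],[0,0,0,0,0,0,1]]'
python3 - <<'E'
from h import *
import pickle
s=manip.sense();q=s['eef_pos'][:2]-np.array([537.1,218.2]);print(s['eef_pos'],q@EX,q@EY,np.rad2deg(2*np.arctan2(s['tool_rot'][1],s['tool_rot'][0])))
d=cap('wrist');W=cloud(d);save(d,'w8.png');pickle.dump(d,open('w8.pkl','wb'))
P=W.reshape(-1,3);q=P[:,:2]-np.array([537.1,218.2]);X=q@EX;Y=q@EY;Z=P[:,2]
for x0 in range(-26,48,6):
    m=(X>x0)&(X<x0+4)&(Z>41)&(Z<47)&(Y>20)&(Y<110);y=np.sort(Y[m]);print(x0,[(g[0].round(1),g[-1].round(1)) for g in np.split(y,np.where(np.diff(y)>2.5)[0]+1) if len(g)>8])
hsv=cv2.cvtColor(d['image'],cv2.COLOR_RGB2HSV).reshape(-1,3);w=(hsv[:,0]>7)&(hsv[:,0]<25)&(hsv[:,1]>70)&(Z>80)&(Z<130)&(abs(Y-66)<40)&(X<0)
Q=np.c_[X,Y][w].astype(np.float32);print(len(Q),np.median(Z[w]),cv2.approxPolyDP(cv2.convexHull(Q),2,True)[:,0].round(1).tolist())
E
```

```text
t: 65.5
eef_pos: [449.5, 173.1, 201.5]
tool_rot: [-1.854, -2.536, 0.001]
ft_force: [0.6, 0.3, -0.1]
opening: 24.1
grasp_force: 39.4
t: 66.75
eef_pos: [450.5, 312.9, 201.3]
tool_rot: [0.473, 3.106, -0.0]
ft_force: [0.2, 0.8, -0.9]
opening: 24.6
grasp_force: 39.5
t: 68.0
eef_pos: [451.3, 313.3, 81.8]
tool_rot: [0.473, 3.104, 0.001]
ft_force: [-0.4, 0.3, -0.7]
opening: 24.3
grasp_force: 39.5
[451.30985407 313.26772243  81.82969968] -110.02004325917626 65.52412585260097 162.67417183952185
-26 []
-20 []
-14 []
-8 []
-2 []
4 []
10 []
16 []
22 []
28 []
34 []
40 []
46 []
5614 88.75033415129025 [[-103.19999694824219, 26.100000381469727], [-72.80000305175781, 59.0], [-71.69999694824219, 72.5999984741211], [-102.5, 105.69999694824219], [-122.9000015258789, 105.5999984741211], [-123.5999984741211, 26.600000381469727]]
```

View pics/w8.png

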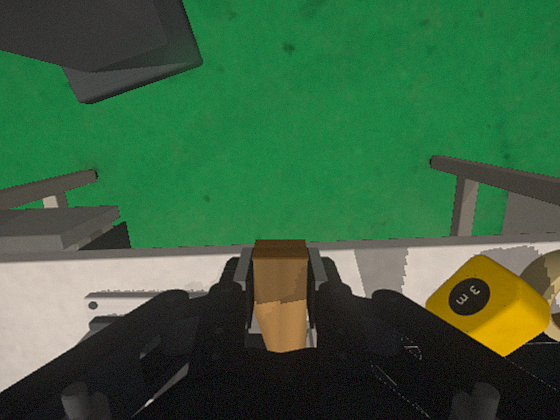

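The wedge is held straight (px 255-310, butt towards the camera), and the mouth is hidden by the hand. I'll take the cheek from the earlier view.

```bash
python3 - <<'E'
from h import *
import pickle
for f in('w6.pkl','w1.pkl'):
    d=pickle.load(open(f,'rb'));W=cloud(d);P=W.reshape(-1,3);q=P[:,:2]-np.array([537.1,218.2]);X=q@EX;Y=q@EY;Z=P[:,2]
    for x0 in range(-32,50,6):
        m=(X>x0)&(X<x0+4)&(Z>41)&(Z<47)&(Y>30)&(Y<110);y=np.sort(Y[m]);print(x0,[(float(g[0].round(1)),float(g[-1].round(1))) for g in np.split(y,np.where(np.diff(y)>2.5)[0]+1) if len(g)>4])
    m=(Z>15)&(Z<34)&(X<-20)&(X>-52)&(abs(Y)<95);print(X[m].min(),X[m].max(),np.percentile(Y[m],[1,99]),np.median(Z[m]))
E
```

```text
-32 [(33.1, 38.5)]
-26 [(33.6, 38.9), (85.9, 89.2)]
-20 [(33.1, 57.1), (83.1, 88.3)]
-14 [(33.2, 58.3), (80.9, 86.4)]
-8 [(33.1, 65.1), (80.2, 89.2)]
-2 [(33.5, 66.8), (80.7, 89.9)]
4 [(33.1, 69.0), (79.6, 88.7)]
10 [(47.8, 71.1), (80.7, 89.2)]
16 [(57.9, 67.3), (80.1, 89.4)]
22 [(79.8, 90.1)]
28 [(80.2, 89.8)]
34 [(80.2, 89.0)]
40 [(80.3, 89.5)]
46 []
-44.405999341916086 -20.048162901349233 [-86.12705973  86.25396179] 19.399590272137857
-32 []
-26 [(85.2, 89.1)]
-20 [(30.1, 47.0), (83.9, 89.1)]
-14 [(30.4, 47.3), (81.3, 85.8)]
-8 [(30.2, 55.5), (79.9, 89.0)]
-2 [(30.6, 57.2), (80.3, 89.0)]
4 [(30.9, 58.7), (80.3, 89.7)]
10 [(37.8, 60.4), (80.7, 88.9)]
16 [(48.1, 58.3), (80.4, 89.2)]
22 [(80.6, 89.5)]
28 [(80.4, 88.9)]
34 [(80.1, 89.3)]
40 [(80.2, 90.1)]
46 []
-44.17539923827763 -20.108437621133987 [-89.40538426  86.12558922] 19.263192479418166
```

```bash
python3 -m crank '[[0,0,0.03,0.01,0.03,-0.3,1],[0,0,0,0,0,-0.3,1],[0,0,0,0,0,-0.3,1],[0,0,0,0,0,-0.3,1],[0,0,0,0,0,-0.2,1],[0,0,0,0,0,0,1],[0,0,0,0,0,0,1],[0,0,0,0,0,0,1],[0,0,0,0,0,0,1],[0,0,0,0,0,0,1]]'
python3 - <<'E'
from h import *
s=manip.sense();q=s['eef_pos'][:2]-np.array([537.1,218.2]);print(s['eef_pos'],q@EX,q@EY,s['ft_force'])
E
```

```text
t: 69.3
eef_pos: [451.3, 314.2, 25.2]
tool_rot: [0.468, 3.106, 0.0]
ft_force: [0.0, -0.3, -1.1]
opening: 24.3
grasp_force: 39.5
[451.34861962 314.23468992  25.24693311] -110.26829848849634 66.459485797285 [ 0.02361863 -0.32918462 -1.05589581]
```

```bash
python3 -m crank '[[0,0,0,0.14,-0.043,0,1],[0,0,0,0.14,-0.043,0,1],[0,0,0,0.14,-0.043,0,1],[0,0,0,0.14,-0.043,0,1],[0,0,0,0.14,-0.043,0,1],[0,0,0,0.14,-0.043,0,1],[0,0,0,0.14,-0.043,0,1],[0,0,0,0.14,-0.043,0,1],[0,0,0,0,0,0,1],[0,0,0,0,0,0,1]]'
python3 - <<'E'
from h import *
s=manip.sense();q=s['eef_pos'][:2]-np.array([537.1,218.2]);print(s['eef_pos'],q@EX,q@EY,s['ft_force'])
E
```

```text
t: 70.55
eef_pos: [496.3, 300.7, 25.2]
tool_rot: [0.467, 3.106, 0.001]
ft_force: [0.6, 2.3, -0.1]
opening: 24.7
grasp_force: 39.5
[496.34199833 300.72810929  25.19931895] -63.29282329742021 66.82905088167915 [ 0.61171187  2.2956868  -0.08243603]
```

```bash
python3 -m crank '[[0,0,0,0,0,-0.03,1],[0,0,0,0,0,0,0.8],[0,0,0,0,0,0,0.6],[0,0,0,0,0,0,0.55],[0,0,0,0,0,0,0.55],[0,0,0,0,0,0.2,0.55],[0,0,0,0,0,0.5,0.55],[0,0,0,0,0,0.7,0.55],[0,0,0,0,0,0.7,0.55],[0,0,0,-0.3,0.1,0,1]]'
python3 -m crank '[[0,0,0,-0.5,0.15,0,1],[0,0,0,-0.35,0.11,0,1],[0,0,0,0,0,0,1],[0,0,0,0,0,0,1],[0,0,0,0,0,0,1],[0,0,0,0,0,0,1],[0,0,0,0,0,0,1],[0,0,0,0,0,0,1],[0,0,0,0,0,0,1],[0,0,0,0,0,0,1]]'
python3 - <<'E'
from h import *
s=manip.sense();q=s['eef_pos'][:2]-np.array([537.1,218.2]);print(s['eef_pos'],q@EX,q@EY,s['opening'])
d=cap('wrist');W=cloud(d);save(d,'w9.png')
P=W.reshape(-1,3);q=P[:,:2]-np.array([537.1,218.2]);X=q@EX;Y=q@EY;Z=P[:,2]
hsv=cv2.cvtColor(d['image'],cv2.COLOR_RGB2HSV).reshape(-1,3);w=(hsv[:,0]>7)&(hsv[:,0]<25)&(hsv[:,1]>70)&(Z>24)&(Z<40)&(abs(Y-66)<30)
Q=np.c_[X,Y][w].astype(np.float32);print(len(Q),np.median(Z[w]),cv2.approxPolyDP(cv2.convexHull(Q),2,True)[:,0].round(1).tolist())
E
```

```text
t: 71.8
eef_pos: [486.4, 305.3, 110.7]
tool_rot: [0.469, 3.101, 0.005]
ft_force: [-0.0, 0.6, -0.2]
opening: 21.3
grasp_force: 0.0
t: 73.05
eef_pos: [450.1, 314.8, 107.9]
tool_rot: [0.468, 3.106, -0.0]
ft_force: [0.3, 0.2, 0.1]
opening: -0.2
grasp_force: 0.0
[450.07361507 314.79393569 107.87795893] -111.65154613722252 66.61765779652278 -0.1603074987997354
166 30.45784888130126 [[1.399999976158142, 69.30000305175781], [-22.200000762939453, 69.19999694824219], [-21.799999237060547, 63.400001525878906], [-7.0, 62.5]]
```

View pics/w9.png

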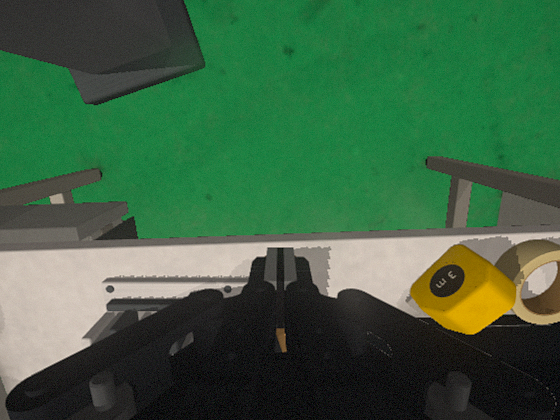

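The wedge (seen between the fingers at px 280,340) lies in the channel. I'll lower behind its butt and push.

```bash
python3 -m crank '[[0,0,0,0.01,0.02,-0.4,1],[0,0,0,0,0,-0.4,1],[0,0,0,0,0,-0.4,1],[0,0,0,0,0,-0.4,1],[0,0,0,0,0,-0.43,1],[0,0,0,0,0,0,1],[0,0,0,0.14,-0.043,0,1],[0,0,0,0.14,-0.043,0,1],[0,0,0,0.14,-0.043,0,1],[0,0,0,0,0,0,1]]'
python3 -m crank '[[0,0,0,0.07,-0.022,0,1],[0,0,0,0.07,-0.022,0,1],[0,0,0,0.07,-0.022,0,1],[0,0,0,0.07,-0.022,0,1],[0,0,0,0.07,-0.022,0,1],[0,0,0,0.07,-0.022,0,1],[0,0,0,0,0,0,1],[0,0,0,0,0,0,1],[0,0,0,0,0,0,1],[0,0,0,0,0,0,1]]'
python3 - <<'E'
from h import *
s=manip.sense();q=s['eef_pos'][:2]-np.array([537.1,218.2]);print(s['eef_pos'],q@EX,q@EY,s['ft_force'][:2]@EX)
E
```

```text
t: 74.35
eef_pos: [468.2, 310.4, 27.1]
tool_rot: [0.469, 3.105, 0.001]
ft_force: [-0.2, 0.8, -0.9]
opening: 0.1
grasp_force: 0.0
t: 75.6
eef_pos: [484.3, 305.1, 26.7]
tool_rot: [0.468, 3.105, -0.001]
ft_force: [-1.5, -0.1, -1.0]
opening: -0.1
grasp_force: 0.6
[484.32144081 305.08294899  26.68802884] -76.06313711357622 67.44347490275787 -1.4194403817782877
```

```bash
python3 -m crank '[[0,0,0,0.06,-0.018,0,1],[0,0,0,0.06,-0.018,0,1],[0,0,0,0.06,-0.018,0,1],[0,0,0,0.06,-0.018,0,1],[0,0,0,0.06,-0.018,0,1],[0,0,0,0,0,0,1],[0,0,0,0,0,0,1],[0,0,0,0,0,0,1],[0,0,0,0,0,0,1],[0,0,0,0,0,0,1]]'
python3 - <<'E'
from h import *
s=manip.sense();q=s['eef_pos'][:2]-np.array([537.1,218.2]);print(s['eef_pos'],q@EX,q@EY,s['ft_force'][:2]@EX)
E
```

```text
t: 76.85
eef_pos: [493.9, 302.8, 26.5]
tool_rot: [-0.465, -3.103, -0.003]
ft_force: [-8.3, 5.3, 3.7]
opening: -0.2
grasp_force: 4.7
[493.89755007 302.79388618  26.5478429 ] -66.23794492253401 68.081656206548 -9.524148466676067
```

```bash
python3 -m crank '[[0,0,0,0.05,-0.015,0,1],[0,0,0,0.05,-0.015,0,1],[0,0,0,0,0,0,1],[0,0,0,0.05,-0.015,0,1],[0,0,0,0,0,0,1],[0,0,0,0,0,0,1],[0,0,0,0,0,0,1],[0,0,0,0,0,0,1],[0,0,0,0,0,0,1],[0,0,0,0,0,0,1]]'
python3 - <<'E'
from h import *
s=manip.sense();q=s['eef_pos'][:2]-np.array([537.1,218.2]);print(s['eef_pos'],q@EX,q@EY,s['ft_force'][:2]@EX)
E
```

```text
t: 78.1
eef_pos: [500.1, 301.2, 26.5]
tool_rot: [-0.465, -3.103, -0.004]
ft_force: [-8.1, 5.9, 2.8]
opening: -0.1
grasp_force: 4.5
[500.09083081 301.20638123  26.53271205] -59.851981566331645 68.39209188501978 -9.46325137986934
```

```bash
python3 -m crank '[[0,0,0,0.04,-0.014,0,1],[0,0,0,0,0,0,1],[0,0,0,0.04,-0.014,0,1],[0,0,0,0,0,0,1],[0,0,0,0,0,0,1],[0,0,0,0,0,0,1],[0,0,0,0,0,0,1],[0,0,0,0,0,0,1],[0,0,0,0,0,0,1],[0,0,0,0,0,0,1]]'
python3 - <<'E'
from h import *
s=manip.sense();q=s['eef_pos'][:2]-np.array([537.1,218.2]);print(s['eef_pos'],q@EX,q@EY,s['ft_force'][:2]@EX)
E
```

```text
t: 79.35
eef_pos: [503.5, 300.2, 26.5]
tool_rot: [-0.465, -3.104, -0.004]
ft_force: [-6.8, 5.9, 2.4]
opening: 0.3
grasp_force: 4.2
[503.52705746 300.1831875   26.50456699] -56.266835841404394 68.42827404259103 -8.258163461789847
```

```bash
python3 -m crank '[[0,0,0,0.025,-0.008,0,1],[0,0,0,0,0,0,1],[0,0,0,0.025,-0.008,0,1],[0,0,0,0,0,0,1],[0,0,0,0,0,0,1],[0,0,0,0,0,0,1],[0,0,0,0,0,0,1],[0,0,0,0,0,0,1],[0,0,0,0,0,0,1],[0,0,0,0,0,0,1]]'
python3 - <<'E'
from h import *
s=manip.sense();q=s['eef_pos'][:2]-np.array([537.1,218.2]);print(s['eef_pos'],q@EX,q@EY,s['ft_force'][:2]@EX)
d=cap('top');W=cloud(d)
P=W.reshape(-1,3);q=P[:,:2]-np.array([537.1,218.2]);X=q@EX;Y=q@EY;Z=P[:,2]
m=(Z>85)&(Z<125)&(abs(X)<40)&(abs(Y)<60);y=np.sort(Y[m]);print([(g[0],g[-1],len(g)) for g in np.split(y,np.where(np.diff(y)>4)[0]+1)])
m=(Z>62)&(Z<80)&(X>-46)&(X<-30)&(abs(Y)<30);print('lug',Y[m].mean(),m.sum())
m=(Z>38)&(Z<50)&(X>-30)&(X<5);y=np.sort(Y[m&(abs(Y)<95)]);print([(g[0].round(1),g[-1].round(1),len(g)) for g in np.split(y,np.where(np.diff(y)>2.5)[0]+1)])
E
```

```text
t: 80.6
eef_pos: [505.0, 299.8, 26.5]
tool_rot: [-0.465, -3.103, -0.005]
ft_force: [-9.0, 6.7, 3.6]
opening: -0.2
grasp_force: 5.0
[504.96806436 299.81095815  26.51244073] -54.78015303529938 68.49777084981847 -10.550858075783275
[(np.float64(-50.15617659078191), np.float64(-41.15244585915891), 96), (np.float64(-17.434501825261307), np.float64(-8.491851735724978), 99), (np.float64(50.08901055922126), np.float64(50.26249463614185), 2)]
lug -17.331785888831607 20
[(np.float64(-90.5), np.float64(-82.0), 22), (np.float64(-74.2), np.float64(-68.0), 9), (np.float64(-55.5), np.float64(-48.9), 20), (np.float64(-41.6), np.float64(-35.9), 10), (np.float64(-22.6), np.float64(-14.5), 22), (np.float64(-8.8), np.float64(-3.5), 9), (np.float64(10.3), np.float64(16.6), 15), (np.float64(23.7), np.float64(59.6), 115), (np.float64(78.6), np.float64(90.5), 29)]
```

```bash
python3 -m crank '[[0,0,0,0.025,-0.008,0,1],[0,0,0,0,0,0,1],[0,0,0,0.025,-0.008,0,1],[0,0,0,0,0,0,1],[0,0,0,0.025,-0.008,0,1],[0,0,0,0,0,0,1],[0,0,0,0,0,0,1],[0,0,0,0,0,0,1],[0,0,0,0,0,0,1],[0,0,0,0,0,0,1]]'
python3 - <<'E'
from h import *
s=manip.sense();q=s['eef_pos'][:2]-np.array([537.1,218.2]);print(s['eef_pos'],q@EX,q@EY,s['ft_force'][:2]@EX)
E
```

```text
t: 81.9
eef_pos: [505.7, 299.8, 26.4]
tool_rot: [-0.462, -3.099, -0.007]
ft_force: [-13.0, 9.7, 7.5]
opening: 0.1
grasp_force: 8.0
[505.70596928 299.77639276  26.44822347] -54.064898054326605 68.68245641078437 -15.327858035405193
```

```bash
python3 -m crank '[[0,0,0,0.025,-0.008,0,1],[0,0,0,0,0,0,1],[0,0,0,0.025,-0.008,0,1],[0,0,0,0,0,0,1],[0,0,0,0.02,-0.008,0,1],[0,0,0,0,0,0,1],[0,0,0,0,0,0,1],[0,0,0,0,0,0,1],[0,0,0,0,0,0,1],[0,0,0,0,0,0,1]]'
python3 - <<'E'
from h import *
s=manip.sense();q=s['eef_pos'][:2]-np.array([537.1,218.2]);print(s['eef_pos'],q@EX,q@EY,s['ft_force'][:2]@EX)
E
```

```text
t: 83.15
eef_pos: [506.0, 299.6, 26.3]
tool_rot: [-0.46, -3.094, -0.009]
ft_force: [-19.3, 12.5, 12.6]
opening: 0.2
grasp_force: 11.3
[505.95282662 299.62169316  26.33233276] -53.78338694612851 68.60747637664446 -22.088699040709006
```

It's locked: 22 N and no further travel. I'll back off and check.

```bash
python3 -m crank '[[0,0,0,-0.1,0.03,0,1],[0,0,0,-0.2,0.06,0,1],[0,0,0,-0.4,0.12,0,1],[0,0,0,-0.4,0.12,0,1],[0,0,0,0,0,0.5,1],[0,0,0,0,0,1,1],[0,0,0,0,0,1,1],[0,0,0,0,0,1,1],[0,0,0,0,0,1,1],[0,0,0,0,-0.5,1,1]]'
python3 -m crank '[[0,0,0,0,-0.8,1,1],[0,0,0,0,-1,0.5,1],[0,0,0,0,-1,0,1],[0,0,0,0,0,0,1],[0,0,0,0,0,0,1],[0,0,0,0,0,0,1],[0,0,0,0,0,0,1],[0,0,0,0,0,0,1],[0,0,0,0,0,0,1],[0,0,0,0,0,0,1]]'
python3 - <<'E'
from h import *
d=cap('wrist');W=cloud(d);im=d['image'];h=np.nan_to_num(W[:,:,2])
cv2.imwrite('pics/w10.png',np.vstack([cv2.resize(im[130:345,120:520,::-1],(540,290)),cv2.resize(cv2.applyColorMap((np.clip(h/120,0,1)*255).astype(np.uint8),2)[130:345,120:520],(540,290))]))
print(manip.sense()['eef_pos'])
P=W.reshape(-1,3);q=P[:,:2]-np.array([537.1,218.2]);X=q@EX;Y=q@EY;Z=P[:,2]
f=lambda m:[(float(g[0].round(1)),float(g[-1].round(1))) for y in [np.sort(Y[m&(abs(Y)<95)])] for g in np.split(y,np.where(np.diff(y)>2.5)[0]+1) if len(g)>6]
print('fing',f((Z>42)&(Z<47)&(X>-10)&(X<2)),'stops',f((Z>42)&(Z<47)&(X>11)&(X<22)),'plates',f((Z>104)&(Z<120)&(abs(X)<30)),np.percentile(Z[(Z>100)&(Z<120)&(abs(X)<30)&(abs(Y)<90)],95))
w=(Z>26)&(Z<36)&(Y>50)&(Y<85)&(X<30)&(X>-90);print('wedge X',np.percentile(X[w],[1,99]),np.median(Z[w]))
m=(Z>60)&(Z<75)&(X<-30)&(abs(Y)<40);print('lug',Y[m].mean())
E
```

```text
t: 84.4
eef_pos: [468.4, 289.8, 247.9]
tool_rot: [0.465, 3.106, 0.0]
ft_force: [0.5, -0.4, 0.1]
opening: -0.3
grasp_force: 0.0
t: 85.65
eef_pos: [469.1, 177.4, 306.6]
tool_rot: [0.468, 3.106, -0.0]
ft_force: [0.4, 0.8, 0.3]
opening: 0.2
grasp_force: 0.0
[469.07545036 177.36271308 306.64892904]
fing [(-73.0, -68.7), (-37.1, -35.6), (25.2, 58.8), (80.3, 89.5)] stops [(-88.6, -87.0), (-53.5, -49.3), (-21.4, -15.5), (11.9, 16.7), (39.7, 63.7), (80.5, 89.6)] plates [(-81.6, -74.1), (-48.6, -41.1), (-15.8, -7.5)] 109.54855340103745
wedge X [-44.31913356  29.289486  ] 30.30653342582866
lug -16.029234845803572
```

View pics/w10.png

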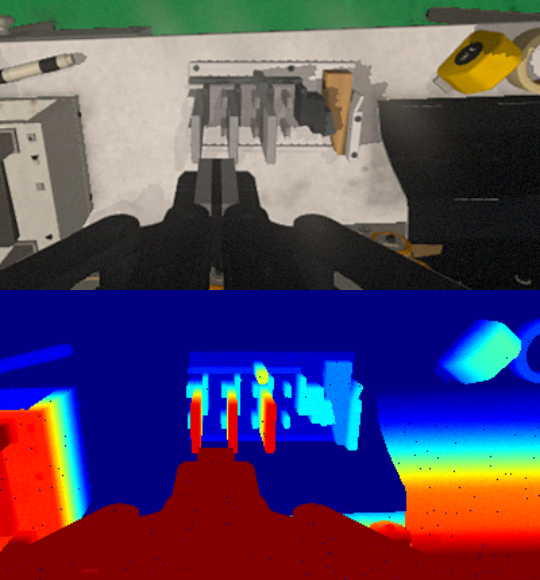

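The wedge (px 340,110) is fully in, about 53 mm past the mouth. The plates stand tight between stops and fingers, and the robot is clear of everything.

```bash
python3 -c "
from bench import manip
print(manip.sign_off())"
```

```text
the job is handed in; nothing more can be done
None
```

I handed the job in: the clamp bar was pulled fully open, the three plates present (plate_3 was absent) stand upright on the floor of slots 1–3, and the wedge is driven about 53 mm past the mouth, where it locked at 22 N (the task gives 10–20 N) with the plates clamped tight.

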